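Load the pressure curing pot and bolt it shut

TASK

Take every crown die out of the light inclined stand, drawing each one straight out along its slanting bore so that the stand is neither tipped, lifted nor dragged from its place, and set the dies upright on the floor of the pressure pot. Then close the pot's lid and turn its four bolts clockwise to their stops crosswise, one diagonal pair first and then the other. Leave the other things on the bench where they are.

Things in the scene. Friction and masses are not known exactly. Their poses are not given: they have to be found in the camera images.
- stand: light loose white plastic stand, 0.1 kg: base 84 x 188 x 4 mm, two end cheeks and between them an inclined block 42 x 180 x 36 mm with a row of four blind bores 24 mm wide, 28 mm deep. Origin: on its underside, below the block, z up; bores at y = -66, -22, 22, 66 mm, axes leaning 25 deg from z towards its -x: dies come out along (-sin 25, 0, cos 25). Centre of the inclined upper face: x = -8, z = 76 mm
- die1: crown die, 45 g: grey round handle 22 mm in diameter, 58 mm long, flat foot; on it a plaster stump 19 mm wide (to 68 mm) and a small ivory crown (to 81 mm). Starts in a bore of the stand with 30 mm of the handle standing out. Origin: centre of the foot's underside; z along the handle towards the crown. May be absent
- die2: as die1
- die3: as die1
- die4: as die1
- pot: steel pressure pot fixed to the bench, open at the top: inside 160 mm wide, flange 200 mm, rim 98 mm above the bench, flat inner floor 6 mm above the bench. Origin: centre of its underside, on its axis; z up. The lid's hinge is on its +y side, the lid's handle on its -y side when closed
- lid (a joint): angle of the pot's lid, rad: 0 closed on the rim, 1.55 to 1.72 (about upright) at the start, stop at 1.8. A stiff friction hinge (1.1 N m) keeps it at any angle; 1 to 6 N at the handle close it
- lid_hinge (a point): middle of the lid's hinge axis, 103 mm above the bench, 105 mm from the pot's axis; the hinge axis runs along the pot's x
- lid_handle (a point): middle of the lid's handle: round black bar 12 mm in diameter along the pot's x, 71 mm free between its two arms, 232 mm from the hinge axis, its centre 29 mm beyond the lid's edge. It is at the top of the upright lid, to be gripped from above; with the lid closed its centre is 103 mm above the bench
- bolt_a (a joint): angle of a captive clamp bolt on the lid, rad: 0.02 to 0.3 (slack) at the start, grows when turned clockwise seen from above the closed lid, end stop at 2.5 (tight). Friction 0.09 N m, stays where left. At the pot's -x -y, diagonally opposite bolt_c
- bolt_b (a joint): as bolt_a; at the pot's +x -y, diagonally opposite bolt_d
- bolt_c (a joint): as bolt_a; at the pot's +x +y, diagonally opposite bolt_a
- bolt_d (a joint): as bolt_a; at the pot's -x +y, diagonally opposite bolt_b
- bolt_a_grip (a point): middle of the bolt's black bar grip on the bolt's axis, 90 mm from the lid's centre: bar 46 mm long along this point's x, 13 mm thick along its y, 24 mm high. With the lid closed it is 130 mm above the bench and 22 mm above the lid's face, z up; the dial at the lid's centre (42 mm wide) reaches 144 mm
- bolt_b_grip (a point): as bolt_a_grip
- bolt_c_grip (a point): as bolt_a_grip
- bolt_d_grip (a point): as bolt_a_grip
- model_a: plaster dental model, 60 x 60 x 30 mm; leave alone
- model_b: as model_a; leave alone
- spatula: plaster spatula lying on the bench, 150 mm; leave alone
- brush: brush lying on the bench, 140 mm; leave alone
- resin_jar: jar, 50 mm wide, 62 mm high; leave alone
- bowl: green mixing bowl, 110 mm wide, 60 mm high; leave alone
- torch: blue hand torch, 34 mm square, 115 mm high; leave alone

How it is judged (in metres and radians):
On the way, in this order (a step that is already met when the one before it is completed fails the run):
1. all the dies stand upright on the pot's floor, released, the lid still open (horizontal distance between each of die1, die2, die3, die4 and pot below 0.07 m and height (world z) of each of die1, die2, die3, die4 below 0.014 m and angle between each of die1, die2, die3, die4's own z axis and vertical below 0.12 rad and contact force between the fingers and die1 below 0.1 N and contact force between the fingers and die2 below 0.1 N and contact force between the fingers and die3 below 0.1 N and contact force between the fingers and die4 below 0.1 N and value of joint lid above 1 rad), for 0.2 s.
2. the lid is closed and all four bolts are still slack (value of joint lid below 0.03 rad and value of joint each of bolt_a, bolt_b, bolt_c, bolt_d below 1.2 rad), for 0.1 s.
3. one diagonal pair of bolts is tight while the other two are still slack (((value of joint each of bolt_a, bolt_c above 2.35 rad and value of joint each of bolt_b, bolt_d below 1.2 rad) or (value of joint each of bolt_b, bolt_d above 2.35 rad and value of joint each of bolt_a, bolt_c below 1.2 rad))), for 0.1 s.
At the end, for the whole second after the job is handed in: Every die present stands upright (within 0.12 rad) on the pot's floor, its foot within 70 mm of the pot's axis; the lid is shut (joint below 0.03 rad); all four bolts are at their stops (joint above 2.35 of 2.5 rad); the stand is upright in its place (horizontal distance between each of die1, die2, die3, die4 and pot below 0.07 m and height (world z) of each of die1, die2, die3, die4 below 0.014 m and angle between each of die1, die2, die3, die4's own z axis and vertical below 0.12 rad and value of joint lid below 0.03 rad and value of joint each of bolt_a, bolt_b, bolt_c, bolt_d above 2.35 rad and angle between stand's own z axis and vertical below 0.1 rad and linear speed of each of die1, die2, die3, die4 below 0.02 m/s); the robot touches nothing.
It fails at once if the stand is tipped by more than 0.15 rad (angle between stand's own z axis and vertical above 0.15 rad).
It fails at once if the stand is lifted more than 8 mm off the bench (height (world z) of stand above 0.008 m).
It fails at once if the stand is dragged more than 12 mm from its place (distance of stand from where it was at the start of the episode above 0.012 m).
It fails at once if another thing on the bench is moved more than 30 mm (distance of any of model_a, model_b, spatula, brush, resin_jar, bowl, torch from where it was at the start of the episode above 0.03 m).
Of die1, die2, die3, die4 only 2 to 4 are there at a start; the rules pass over those that are not, and their reading is None.
Once in a run the grip may slacken for a moment while it holds something.
It also fails if it takes over 210 s, if anything falls off the work surface, if the arm or the gripper's body presses on something with over 40 N, if the wrist force passes 120 N, or if a joint passes its speed limit or range.

ROBOT

A 6-joint arm with a two-finger parallel gripper is mounted at the origin on the work surface. World frame = base frame: x ahead of the robot, y to its left, z up, the work surface at z = 0. Lengths are in m, angles in degrees, forces in N, time in s.
With the tool pointing down it reaches from about 0.4 to 0.825 m from the base axis. Payload 7 kg.
Tool frame: the origin (TCP) lies midway between the tips of the shut fingers; the grasp point (between the pads) lies 19 mm behind it; y points along the fingers, z is the direction in which the jaws open and shut, and the axes are right-handed (so a half turn about y gives the same grasp; the last joint's range is limited). The gripper opens to 88 mm and grips with 3 to 60 N. Pads are 19 mm wide; open, the fingers measure 130 mm over their backs; the gripper's body (78 mm by 193 mm) begins 47 mm behind the grasp point.
Start: joints at [91.106, 20.546, 0.682, 0, -70.136, -16.507], TCP at [0.179, 0.651, 0.227] pointing down, gripper open.
Joint ranges: [-176.03, 176.03], [-82.01, 121.73], [-58.28, 71.71], [-173.87, 95.51], [-174.79, -0.11], [-173.66, 173.66]. Speed limits (degrees/s): [136.94, 136.94, 172.46, 180, 180, 180].

INTERFACE

Orientations are given as [roll, pitch, yaw] about the fixed x, y, z axes, in that order (R = Rz(yaw) Ry(pitch) Rx(roll)).
In Python, from plant import ctrl gives the robot as it stands.
- The arm moves only by the tool step_arm, never from a script. Its argument "rows" is a list that holds one entry, the list of rows, each a list of 7 numbers: the gripper command: -1 is shut, 1 is fully open, values between are in proportion, then the shift along the world's x, y, z in cm, then the turn, a rotation vector about the world's x, y, z in degrees. In form: [[[fingers, tx, ty, tz, rx, ry, rz], ...]]. A call has 1 to 12 rows; each row shifts and turns the commanded pose from where the row before left it; what a row does not reach is not made up. A row lasts 1/8 s, in which the tool goes at most 62.5 mm and 10.7 degrees, less where a joint would pass 70% of its speed; a pose out of reach is approached as far as the arm can. A call is refused whole if a number of a shift passes 6.25 or a number of a turn 10.7, either way. A call with a gripper value outside its range is refused whole. The fingers move at their own pace and stop on an object; the grip force is fixed at half the most. Time passes only in rows, so rows that do not move let the fingers close. It gives the time, the measured TCP pose, the force and the opening at its end, in the units of the state.
- ctrl.get_obs(): the state, without advancing time (a new reading comes with each control period).
- ctrl.snapshot(name): name is "scene" or "top" or "wrist"; returns the picture (420x560x3 uint8, blue, green, red); there is no depth.
- ctrl.camera_params(name): a dict with "vertical_fov" (degrees; the focal length in pixels is half the picture's height over the tangent of half this angle, whatever the lens; pixels are square), "cx", "cy" (the principal point, pixels), "rvec" (rotation vector, rad) and "tvec" (3), from world to camera coordinates, as OpenCV has them. Camera axes: x right, y down, z forward; pixel columns grow to the right and rows downward; lengths in m; the calibration is good to about 2 mm. A picture is of the moment at which its call begins: read the wrist's pose just before it. camera_params takes no time and is no camera call; for the wrist camera it gives the pose at the moment of the call.
- ctrl.close_job(): hands the job in, once; it reports no verdict.
The state is a dict: "clock": time; "joint_pos": joint angles; "qvel": joint speeds; "tau": joint torques, N m; "tool_pos": TCP position; "orientation": TCP orientation; "force": force on the tool from outside, world axes, zero at the start; "moment": the same for the moment, N m; "opening": finger opening in m.
Only numpy, scipy, OpenCV 4.12 (cv2) and the standard library are available. Lean on these libraries where they do the work, as an engineer would, in place of code of your own. Each camera call takes 0.05 s, during which the arm holds its last target. There are 200 camera calls.

## Working session

There is one attempt and no reset: what is moved stays moved. The work goes in short steps, Python scripts to look and compute and a tool call to move; the robot and the scene stay as the last step left them, time stands still between calls to the robot, and variables do not carry over. Pictures are saved under pics/ and viewed, about 12 in all and at most 16, crops included, and the job is handed in when it is done.

Besides the shell and the picture viewer there is one more tool, called after "Request:" as name([rows], argument=value, ...), one row to a line, values as JSON. step_arm: Moves the arm, as the interface text tells. Its arguments: {"type":"object","properties":{"rows":{"type":"array"}},"required":["rows"]}

```bash
ls; mkdir -p pics; python3 - <<'E'
from plant import ctrl
import cv2
print(ctrl.get_obs())
for n in("scene","top"):
    print(n,ctrl.camera_params(n)); cv2.imwrite(f"pics/{n}0.png",cv2.resize(ctrl.snapshot(n),None,fx=1.42,fy=1.42,interpolation=cv2.INTER_CUBIC))
E
```

```text
pics
{'clock': 0.0, 'joint_pos': array([ 9.11050521e+01,  2.05917644e+01,  6.33525120e-01, -1.94504638e-02,
       -7.01356046e+01, -1.65100665e+01]), 'qvel': array([-0.03401733,  0.04350311, -0.03340205,  0.00805798,  0.00519526,
        0.03531689]), 'tau': array([-1.44678230e-03, -5.82709587e+01,  2.93058479e+01,  6.99771255e+00,
        6.98751857e-03, -1.54856684e-04]), 'tool_pos': array([0.17917159, 0.65027891, 0.22561919]), 'orientation': array([-8.99048287e+01,  9.14068887e-03,  1.64588369e+02]), 'force': array([-0.16766819,  0.50337853, -0.24876075]), 'moment': array([0.00791803, 0.03333979, 0.03640875]), 'opening': 0.0875116235028802}
scene {'vertical_fov': 46.78453365162517, 'cx': 281.95137378013, 'cy': 209.5418429658203, 'rvec': array([ 1.34049515,  2.23199236, -0.90868817]), 'tvec': array([ 0.2325582 , -0.25356862,  1.65166965])}
top {'vertical_fov': 48.275024695421756, 'cx': 271.7827966069842, 'cy': 210.09818209251995, 'rvec': array([ 2.15110225, -2.09450448,  0.16046052]), 'tvec': array([0.01396737, 0.534721  , 1.34552028])}
```

View pics/scene0.png

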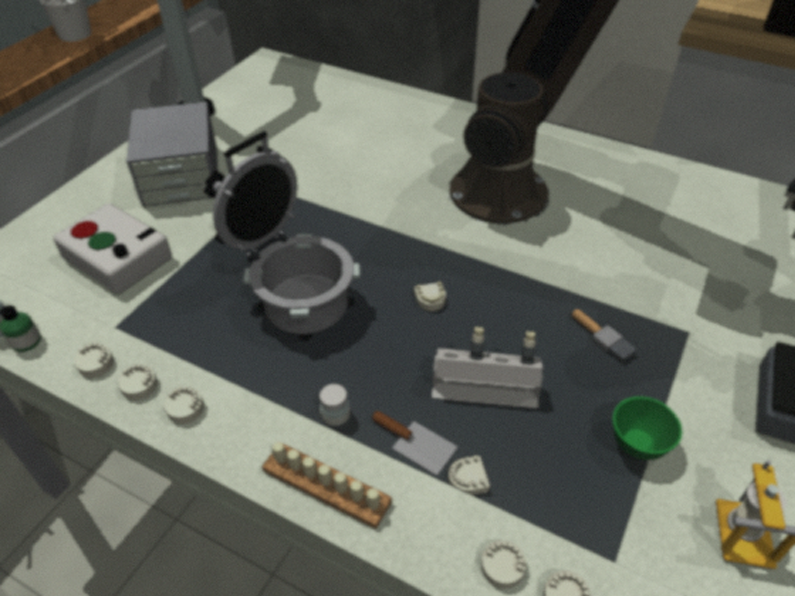

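View pics/top0.png

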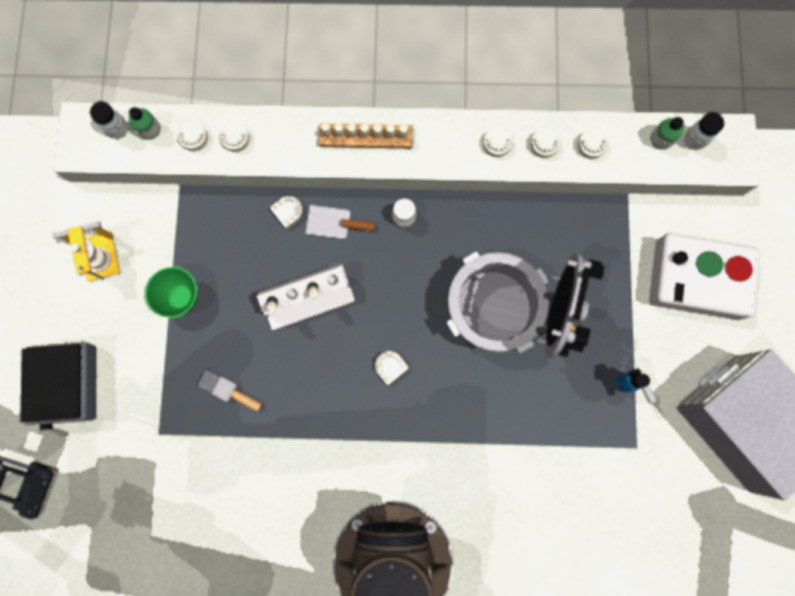

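```bash
cat > h.py <<'E'
import numpy as np, cv2
from plant import ctrl
from scipy.spatial.transform import Rotation as R
def cam(n):
    p=ctrl.camera_params(n); f=210/np.tan(np.radians(p["vertical_fov"]/2))
    return np.array([[f,0,p["cx"]],[0,f,p["cy"]],[0,0,1]]),R.from_rotvec(np.ravel(p["rvec"])).as_matrix(),np.ravel(p["tvec"])
def proj(P,c):
    q=(np.atleast_2d(P)@c[1].T+c[2])@c[0].T
    return q[:,:2]/q[:,2:]
def ray(uv,c,z):
    d=c[1].T@np.linalg.inv(c[0])@[uv[0],uv[1],1]; o=-c[1].T@c[2]
    return o+d*(z-o[2])/d[2]
def tcp():
    o=ctrl.get_obs(); return o["tool_pos"],R.from_euler("xyz",o["orientation"],degrees=True)
def crop(img,x0,y0,w,h,s):
    return cv2.resize(img[y0:y0+h,x0:x0+w],None,fx=s,fy=s,interpolation=cv2.INTER_CUBIC)
E
python3 - <<'E'
from h import *
c=cam("wrist");t,r=tcp();o=-c[1].T@c[2]
print("campos in tool",r.inv().apply(o-t),"cam axes in tool\n",(c[1]@r.as_matrix()),c[0])
print(r.as_matrix())
c=cam("top")
for uv in [(292,293),(333,280)]: print(ray(np.array(uv)/1.42,c,.076))
print(ray(np.array((498,301))/1.42,c,.098), ray(np.array((632,380))/1.42,c,.1))
a=ctrl.snapshot("top");b=ctrl.snapshot("scene")
m=np.vstack([np.hstack([crop(a,170,175,100,75,4),crop(a,300,160,133,100,3)]),np.hstack([crop(b,290,215,110,75,4)[:,:400],crop(b,140,85,133,100,3)])])
cv2.imwrite("pics/m1.png",m)
E
```

```text
campos in tool [-0.06547984 -0.15809296  0.00036878] cam axes in tool
 [[-4.65851321e-04  3.55957081e-04  9.99999828e-01]
 [ 9.69995608e-01 -2.43121843e-01  5.38414770e-04]
 [ 2.43121993e-01  9.69995692e-01 -2.32018173e-04]] [[373.04560355   0.         287.36678403]
 [  0.         373.04560355 212.02924475]
 [  0.           0.           1.        ]]
[[-9.64056517e-01 -2.40747345e-04 -2.65697148e-01]
 [ 2.65697216e-01 -1.42836682e-03 -9.64055470e-01]
 [-1.47419195e-04 -9.99998951e-01  1.44099224e-03]]
[0.53526441 0.22069319 0.076     ]
[0.56453812 0.1375344  0.076     ]
[ 0.52543083 -0.19768803  0.098     ] [ 0.37504908 -0.45836288  0.1       ]
```

View pics/m1.png

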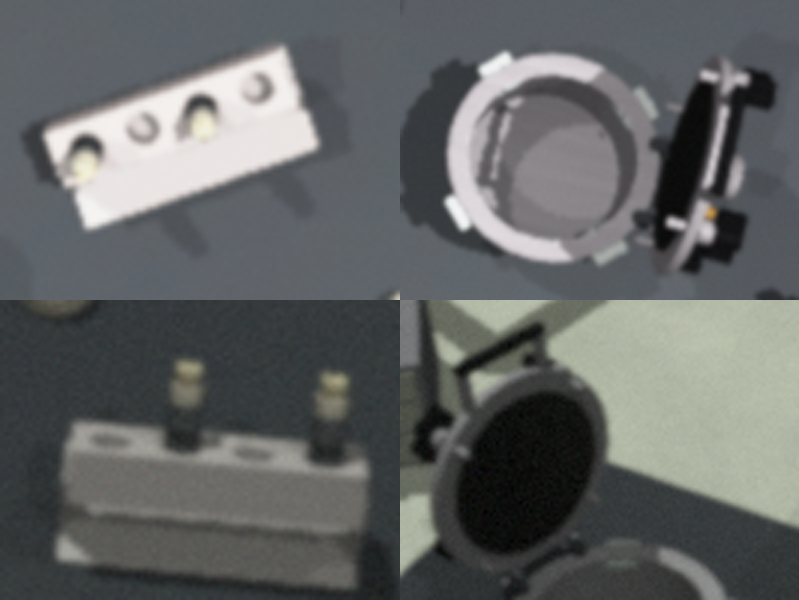

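```bash
cat >> h.py <<'E'
def tri(uvs,cs):
    A=[];b=[]
    for uv,c in zip(uvs,cs):
        o=-c[1].T@c[2]; d=c[1].T@np.linalg.inv(c[0])@[uv[0],uv[1],1]; d/=np.linalg.norm(d)
        M=np.eye(3)-np.outer(d,d); A.append(M); b.append(M@o)
    A=np.vstack(A);b=np.hstack(b); x=np.linalg.lstsq(A,b,rcond=None)[0]
    return x, np.linalg.norm(A@x-b)
E
python3 - <<'E'
from h import *
T=cam("top");S=cam("scene")
for n,a,b in [("h1",(143,128),(255,153)),("h1x",(143,128),(110,140)),("h2",(257,88),(110,140)),("crownL",(88,167),(335,78)),("crownR",(204,124),(188,65)),
  ]:
    print(n,tri([np.array(a)/4+[170,175],np.array(b)/4+[290,215]],[T,S]))
for n,a,b in [("handle mid",(738,140),(500,365-300)),("rim",(0,0),(0,0))][:1]:
    print(n,tri([(np.array(a)-[400,0])/3+[300,160],(np.array(b)-[400,0])/3+[140,85]],[T,S]))
# base corners in top at z=.004
for p in [(88,230),(318,148),(48,130),(285,45)]: print(p,ray(np.array(p)/4+[170,175],T,.004))
print("cams",-T[1].T@T[2],-S[1].T@S[2])
E
```

```text
h1 (array([0.5332651 , 0.2217399 , 0.07387003]), np.float64(0.0017049619072451573))
h1x (array([0.55091236, 0.17995737, 0.08358994]), np.float64(0.061194141288867465))
h2 (array([0.56533826, 0.13893469, 0.07379043]), np.float64(0.0006035141549884463))
crownL (array([0.49569486, 0.25198193, 0.12228307]), np.float64(0.0032753823368781034))
crownR (array([0.52841308, 0.17055859, 0.12386102]), np.float64(0.0016353203673816902))
handle mid (array([ 0.50163056, -0.30770083,  0.31756197]), np.float64(0.006243658293592977))
(88, 230) [0.46610795 0.27006403 0.004     ]
(318, 148) [0.53377412 0.09718727 0.004     ]
(48, 130) [0.54256086 0.30531719 0.004     ]
(285, 45) [0.61379904 0.12563404 0.004     ]
cams [ 0.29796727 -0.0027235   1.41695256] [1.28135691 0.42817464 1.01053645]
```

Request:
step_arm([
  [[1,3.5,-4.5,0.5,0,0,3.66],[1,3.5,-4.5,0.5,0,0,3.66],[1,3.5,-4.5,0.5,0,0,3.66],[1,3.5,-4.5,0.5,0,0,3.66],[1,3.5,-4.5,0,0,0,3.66],[1,3.5,-4.5,0,0,0,3.66],[1,3.5,-4.5,0,0,0,3.66],[1,3.5,-4.5,0,0,0,3.66],[1,3.5,-4.5,0,0,0,3.66],[1,3.5,-4.5,0,0,0,3.66],[1,0,0,0,0,0,0],[1,0,0,0,0,0,0]],
])

```text
clock: 1.7
tool_pos: [0.5292, 0.2004, 0.2463]
orientation: [-90.0, -0.0, -158.9]
force: [-0.0, -0.1, 0.5]
opening: 0.0877
```

```bash
cat >> h.py <<'E'
def stand(x,y,yaw):
    "world from stand"
    r=R.from_euler("z",yaw,degrees=True)
    return lambda P:r.apply(np.atleast_2d(P))+[x,y,0]
E
python3 - <<'E'
from h import *
o=ctrl.get_obs();print(o["tool_pos"],o["orientation"],o["joint_pos"])
c=cam("wrist");im=ctrl.snapshot("wrist");cv2.imwrite("pics/w1raw.png",im)
cv2.imwrite("pics/w1.png",cv2.resize(im,None,fx=1.42,fy=1.42,interpolation=cv2.INTER_CUBIC))
np.save("w1c.npy",np.array([*c],dtype=object),allow_pickle=True)
E
```

```text
[0.52920822 0.20044657 0.24630565] [-9.00043359e+01 -2.63087262e-02 -1.58890498e+02] [ 4.05476401e+01  9.60238503e+00 -1.15886393e+01 -1.37733714e-02
 -6.88323424e+01  7.05668375e+01]Traceback (most recent call last):
  File "<stdin>", line 5, in <module>
ValueError: could not broadcast input array from shape (3,3) into shape (3,)
```

View pics/w1.png

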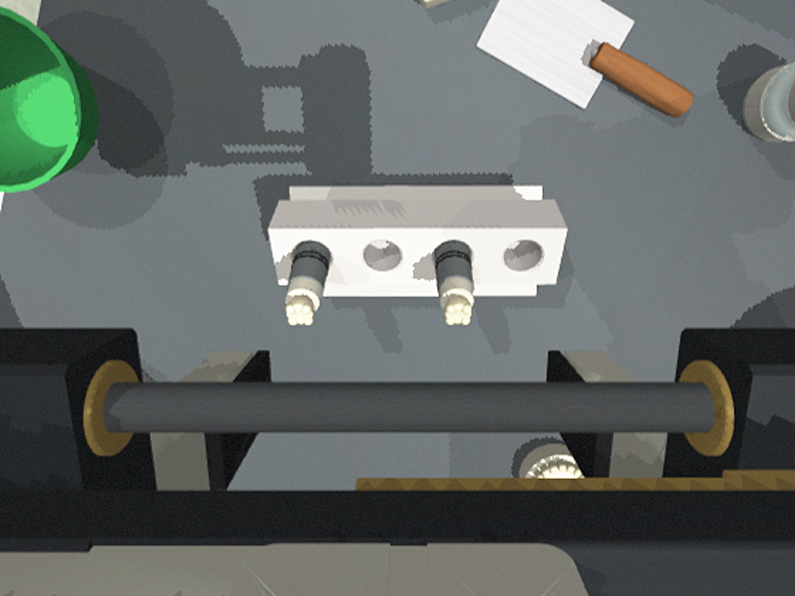

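```bash
python3 - <<'E'
from h import *
c=cam("wrist")
s=1.42
f=lambda u,v,z:ray((np.array([u,v])+.5)/s-.5,c,z)
h1=f(382.5,255.5,.076);h2=f(523.5,255.5,.076);print(h1,h2,np.linalg.norm(h1-h2))
d=h1-h2;d/=np.linalg.norm(d);yaw=np.degrees(np.arctan2(-d[0],d[1]));print("yaw",yaw)
r=R.from_euler("z",yaw,degrees=True)
org=(h1+h2)/2-r.apply([-.008,-.022,.076]);print("origin",org)
W=lambda P:r.apply(np.atleast_2d(P))+[org[0],org[1],0]
sn,cs=np.sin(np.radians(25)),np.cos(np.radians(25))
up=np.array([-sn,0,cs]);al=np.array([cs,0,sn]);F=np.array([-.008,0,.076])
im=cv2.imread("pics/w1.png")
def poly(P,col):
    q=(proj(W(P),c)+.5)*s-.5; cv2.polylines(im,[np.round(q).astype(int)],True,col,1,cv2.LINE_AA)
Y=np.array([0,1,0])
for y in(-.066,-.022,.022,.066):
    for l,rad in((0,.012),(.03,.011),(.053,.005)):
        poly([F+Y*y+up*l+rad*(np.cos(t)*al+np.sin(t)*Y) for t in np.linspace(0,6.28,24)],(0,0,255))
for dd in(0,-.036): poly([F+up*dd+al*a+Y*b for a,b in((-.021,-.09),(.021,-.09),(.021,.09),(-.021,.09))],(255,0,0))
for z in(0,.004): poly([[a,b,z] for a,b in((-.042,-.094),(.042,-.094),(.042,.094),(-.042,.094))],(0,200,0))
# rim etc
cv2.imwrite("pics/w1o.png",cv2.resize(im[150:350,240:600],None,fx=2.2,fy=2.2))
E
```

```text
[0.53488889 0.22008332 0.076     ] [0.56680848 0.13781471 0.076     ] 0.0882438863065916
yaw 21.205872276072807
origin [5.50349139e-01 2.02353083e-01 1.38777878e-17]
```

View pics/w1o.png

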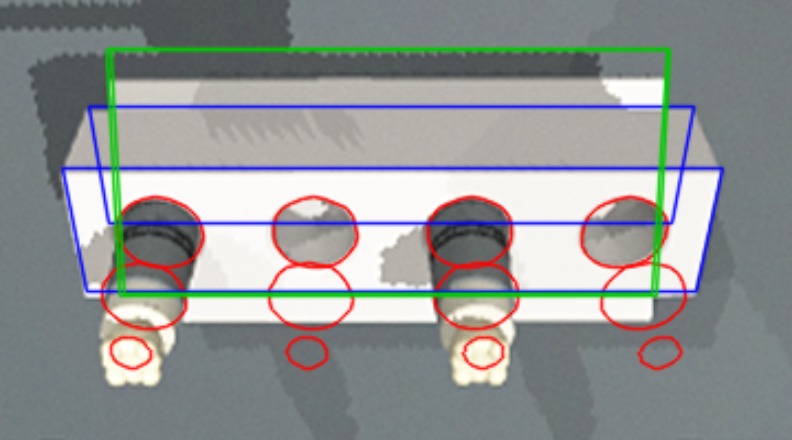

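```bash
cat > st.py <<'E'
from h import *
rs=R.from_euler("z",21.2,degrees=True); org=np.array([.5503,.2024,0])
up=rs.apply([-np.sin(np.radians(25)),0,np.cos(np.radians(25))])
B=lambda y:rs.apply([-.008,y,.076])+org
E
python3 - <<'E'
from st import *
t=tcp()[0];print("up",up,"tilt rotvec",-25*rs.apply([0,1,0]))
for y in(.066,-.022):
    print(y,"B",B(y),"pre(70) move cm",(B(y)+up*.070-t)*100,"grasp",B(y)+up*.005)
E
```

```text
up [-0.39401706 -0.15282915  0.90630779] tilt rotvec [  9.04061425 -23.30809503  -0.        ]
0.066 B [0.51897419 0.26104037 0.076     ] pre(70) move cm [ -3.7589784    4.931535   -10.70177602] grasp [0.5170041  0.26027623 0.08053154]
-0.022 B [0.55079715 0.17899588 0.076     ] pre(70) move cm [ -0.57668218  -3.27291445 -10.70177602] grasp [0.54882706 0.17823173 0.08053154]
```

Request:
step_arm([
  [[0.14,-0.75,0.99,-0.6,1.81,-4.66,0],[0.14,-0.75,0.99,-0.6,1.81,-4.66,0],[0.14,-0.75,0.99,-0.6,1.81,-4.66,0],[0.14,-0.75,0.99,-0.6,1.81,-4.66,0],[0.14,-0.75,0.98,-0.6,1.81,-4.66,0],[0.14,0,0,-1.54,0,0,0],[0.14,0,0,-1.54,0,0,0],[0.14,0,0,-1.54,0,0,0],[0.14,0,0,-1.54,0,0,0],[0.14,0,0,-1.54,0,0,0],[0.14,0,0,0,0,0,0],[0.14,0,0,0,0,0,0]],
])

```text
clock: 3.25
tool_pos: [0.4911, 0.2498, 0.1394]
orientation: [-90.0, 25.0, -158.8]
force: [0.1, -0.2, -0.2]
opening: 0.0502
```

```bash
python3 - <<'E'
from st import *
t,r=tcp();print("tool y",r.apply([0,1,0]),-up,"z",r.apply([0,0,1]))
print("cm to grasp",(B(.066)+up*.005-t)*100, ctrl.get_obs()["joint_pos"])
E
```

```text
tool y [ 0.39339784  0.15247503 -0.90663637] [ 0.39401706  0.15282915 -0.90630779] z [ 3.61914928e-01 -9.32211090e-01  2.62106930e-04]
cm to grasp [ 2.58914582  1.04941735 -5.89058568] [ 47.02727695   0.47261781 -58.22570662  51.44265671 -13.60214841
  15.68357644]
```

Request:
step_arm([
  [[0.14,0.65,0.26,-1.47,0,0,0],[0.14,0.65,0.26,-1.47,0,0,0],[0.14,0,0,0,0,0,0]],
])

```text
clock: 3.62
tool_pos: [0.5087, 0.2564, 0.1188]
orientation: [-90.1, 24.0, -158.8]
force: [-0.4, -0.3, 0.5]
opening: 0.05
```

```bash
python3 - <<'E'
from st import *
t,r=tcp();print("tool y",r.apply([0,1,0]),-up,"z",r.apply([0,0,1]))
print("cm to grasp",(B(.066)+up*.005-t)*100, ctrl.get_obs()["joint_pos"])
E
```

```text
tool y [ 0.37882818  0.14820873 -0.91352251] [ 0.39401706  0.15282915 -0.90630779] z [ 0.36212037 -0.93213074 -0.0010602 ]
cm to grasp [ 0.83280636  0.38575576 -3.82450796] [ 42.25119621   4.22896012 -58.22526638  59.48057749  -9.6909769
  11.51542377]
```

```bash
cat > kin.py <<'E'
from h import *
from scipy.optimize import least_squares
import json,os
X=lambda a:R.from_euler("x",a,degrees=True).as_matrix()
Y=lambda a:R.from_euler("y",a,degrees=True).as_matrix()
Z=lambda a:R.from_euler("z",a,degrees=True).as_matrix()
def fk(q,p,s4=1,s6=1):
    # upper arm up, forearm forward, tool forward at zero
    a1,d1,l2,a3,l4,lat,l6,e,o2,o3,o5,o6,o1,o4,ty,tz=p
    A=Z(q[0]+o1); t=np.array([a1,0,d1]); 
    M=A; P=M@t
    M=M@Y(q[1]+o2); P=P+M@[0,0,l2]
    M=M@Y(-q[2]+o3); P=P+M@[l4,lat,a3]
    M=M@X(s4*(q[3]+o4)); M=M@Y(-q[4]+o5); P=P+M@[0,0,e]
    M=M@X(s6*(q[5]+o6)); P=P+M@[l6,ty,tz]
    # tool axes: y_tool along x
    return P,M@np.array([[0,1,0],[0,0,1],[1,0,0]]).astype(float)
D=[([91.1050521,20.5917644,.633525,-.01945,-70.1356046,-16.5100665],[.17917159,.65027891,.22561919],R.from_euler("xyz",[-89.9048287,.00914,164.588369],degrees=True).as_matrix()),
([40.5476401,9.602385,-11.5886393,-.01377,-68.8323424,70.5668375],[.52920822,.20044657,.24630565],R.from_euler("xyz",[-90.0043359,-.0263,-158.890498],degrees=True).as_matrix())]
def add(q,t,y,z): D.append((q,t,np.array([np.cross(y,z),y,z]).T))
add([47.02727695,.47261781,-58.22570662,51.44265671,-13.60214841,15.68357644],[.4911,.2498,.1394],[.39339784,.15247503,-.90663637],[.36191493,-.93221109,.0002621])
add([42.25119621,4.22896012,-58.22526638,59.48057749,-9.6909769,11.51542377],[.5087,.2564,.1188],[.37882818,.14820873,-.91352251],[.36212037,-.93213074,-.0010602])
if os.path.exists("extra.json"):
    for q,t,e in json.load(open("extra.json")): D.append((q,t,R.from_euler("xyz",e,degrees=True).as_matrix()))
def fit(s4,s6):
    best=None
    for o6 in(0,90,180,-90):
        p0=[0,.3,.4,0,.4,-.19,.3,0,0,0,0,o6,0,0,0,0]
        def res(p):
            out=[]
            for q,t,M in D:
                P,N=fk(q,p,s4,s6); out+=[(P-t)*1000,(N-M).ravel()*300]
            return np.r_[np.hstack(out),np.array(p[8:11])*.01,np.array(p[:8])*.02,np.array(p[12:])*.05]
        r=least_squares(res,p0,x_scale=[.1]*8+[10]*6+[.1]*2)
        if best is None or r.cost<best.cost: best=r
    return best
E
python3 - <<'E'
from kin import *
for s4 in(1,-1):
    for s6 in(1,-1):
        r=fit(s4,s6);print(s4,s6,r.cost,np.round(r.x,4))
        for q,t,M in D:
            P,N=fk(q,r.x,s4,s6);print("   ",np.round((P-t)*1000,1),round(np.degrees(np.arccos(np.clip((np.trace(N.T@M)-1)/2,-1,1))),2))
E
```

```text
1 1 343623.3216401411 [ 1.893000e-01  7.692000e-01  1.922000e-01 -2.072000e-01 -9.630000e-02
  3.896000e-01  3.083000e-01 -3.199000e-01  1.119183e+02 -2.188760e+02
  1.073809e+02 -2.335538e+02 -7.649770e+01 -3.260390e+01  2.520000e-02
 -8.020000e-02]
    [ 0.2 -0.6 -3.2] 67.51
    [-0.1  0.5  3.9] 106.63
    [ 3.1  2.4 -7.9] 3.03
    [-2.9 -2.1  7.2] 4.72
1 -1 3.6310355718999543 [ 1.690000e-02 -7.880000e-02 -8.609000e-01 -1.408000e-01 -2.602000e-01
 -1.671000e-01  5.715000e-01  1.436000e-01  1.740746e+02  5.929600e+00
 -1.800045e+02 -2.699995e+02 -1.600000e-03  1.000000e-03  1.540000e-02
 -3.030000e-02]
    [-0.   0.   0.3] 0.0
    [-0.   0.  -0.3] 0.0
    [-0.1  0.   0.7] 0.0
    [ 0.1 -0.1 -0.6] 0.0
-1 1 344446.1477262103 [-4.100000e-03 -1.856000e-01  9.857000e-01  2.014000e-01  1.755000e-01
 -2.703000e-01  6.796000e-01  2.277000e-01 -7.333100e+00  6.296400e+00
  1.658200e+00  2.437827e+02  3.409900e+00 -7.293000e-01  6.000000e-03
  5.020000e-02]
    [-0.   0.   0.3] 62.42
    [-0.   0.  -0.4] 111.76
    [-0.2  0.1  0.8] 3.0
    [ 0.2 -0.1 -0.7] 5.44
-1 -1 0.4975660003991074 [ 1.69000e-02 -7.87000e-02  8.60800e-01  1.40800e-01  2.60200e-01
 -1.67100e-01  5.71400e-01  1.43600e-01 -5.92080e+00  5.92530e+00
 -5.00000e-03  9.00013e+01 -2.50000e-03  1.00000e-03  1.54000e-02
 -3.03000e-02]
    [-0.   0.   0.3] 0.0
    [-0.   0.  -0.3] 0.0
    [-0.1  0.   0.7] 0.0
    [ 0.1 -0.1 -0.6] 0.01
```

```bash
cat >> kin.py <<'E'
def fk2(q,p):
    a1,d1,l2,a3,l4,lat,l6,e,lat2=p
    M=Z(q[0]); P=M@[a1,lat,d1]
    M=M@Y(q[1]); P=P+M@[0,0,l2]
    M=M@Y(-q[2]); P=P+M@[l4,0,a3]
    M=M@X(-q[3]); P=P+M@[0,lat2,0]; M=M@Y(-q[4]); P=P+M@[l6,0,e]
    M=M@X(-(q[5]+90))
    return P,M@np.array([[0,1,0],[0,0,1],[1,0,0]]).astype(float)
def fit2(reg=1e-3):
    p0=np.array([0,.3,.4,0,.4,0,.3,0,-.19])
    res=lambda p:np.r_[np.hstack([(fk2(q,p)[0]-t)*1000 for q,t,M in D]),(p-p0)*1000*reg]
    return least_squares(res,p0,x_scale=.1).x
E
python3 - <<'E'
from kin import *
for reg in(1e-2,1e-3,1e-4):
    p=fit2(reg);print(np.round(p,4))
    for q,t,M in D: print("   ",np.round((fk2(q,p)[0]-t)*1000,2))
E
```

```text
[ 1.000e-04  2.022e-01  5.996e-01 -1.700e-03  4.659e-01  1.900e-03
  3.771e-01 -1.200e-03 -1.937e-01]
    [-0.   -0.15  0.06]
    [ 0.12  0.11 -0.07]
    [ 0.04 -0.05  0.01]
    [-0.04  0.04  0.01]
[ 4.000e-04  1.978e-01  6.016e-01  3.000e-04  4.631e-01 -2.000e-04
  3.775e-01 -0.000e+00 -1.916e-01]
    [-0.   -0.01 -0.  ]
    [0.01 0.01 0.  ]
    [-0.   -0.01  0.03]
    [ 0.    0.   -0.03]
[ 4.000e-04  1.978e-01  6.016e-01  3.000e-04  4.631e-01 -3.000e-04
  3.775e-01  0.000e+00 -1.915e-01]
    [-0.   -0.01 -0.01]
    [0.   0.01 0.  ]
    [-0.   -0.01  0.03]
    [ 0.    0.   -0.03]
```

```bash
cat >> kin.py <<'E'
PK=fit2()
LO=np.array([-176.03,-82.01,-58.28,-173.87,-174.79,-173.66]);HI=np.array([176.03,121.73,71.71,95.51,-.11,173.66])
rng=np.random.default_rng(0)
def ik(P,M,n=30,q0=None,m=1.0):
    out=[]
    for k in range(n):
        s=q0 if (q0 is not None and k==0) else rng.uniform(LO+5,HI-5)
        f=lambda q:np.r_[(fk2(q,PK)[0]-P)*1000,(fk2(q,PK)[1]-M).ravel()*300]
        r=least_squares(f,np.clip(s,LO+m+.01,HI-m-.01),bounds=(LO+m,HI-m),max_nfev=60)
        if r.cost<.5 and not any(np.abs(r.x-o).max()<2 for o in out): out.append(r.x)
    return out
def pose(axis,jaw):
    "tool matrix from finger direction and jaw direction"
    y=np.array(axis,float);y/=np.linalg.norm(y); z=np.array(jaw,float);z-=y*(z@y);z/=np.linalg.norm(z)
    return np.array([np.cross(y,z),y,z]).T
E
python3 - <<'E'
from kin import *
from st import *
ys=rs.apply([0,1,0]);xs=rs.apply([1,0,0])
for y in(.066,-.022):
  for tau in(25,18,12,6,0):
    a=xs*np.sin(np.radians(tau))-[0,0,np.cos(np.radians(tau))]
    print(y,tau,end=" ")
    for h in(.026,.07):
        P=B(y)+up*h+.019*a
        s=ik(P,pose(a,-ys),12)+ik(P,pose(a,ys),12)
        print(h,[list(np.round(q).astype(int)) for q in s],end=" ")
    print()
E
```

```text
0.066 25 0.026 [] 0.07 [] 
0.066 18 0.026 [[np.int64(49), np.int64(10), np.int64(-49), np.int64(30), np.int64(-17), np.int64(34)], [np.int64(49), np.int64(10), np.int64(-49), np.int64(30), np.int64(-17), np.int64(-146)]] 0.07 [[np.int64(52), np.int64(6), np.int64(-46), np.int64(22), np.int64(-25), np.int64(40)], [np.int64(52), np.int64(6), np.int64(-46), np.int64(22), np.int64(-25), np.int64(-140)]] 
0.066 12 0.026 [[np.int64(50), np.int64(13), np.int64(-38), np.int64(12), np.int64(-29), np.int64(51)], [np.int64(50), np.int64(13), np.int64(-38), np.int64(12), np.int64(-29), np.int64(-129)]] 0.07 [[np.int64(51), np.int64(8), np.int64(-37), np.int64(10), np.int64(-35), np.int64(52)], [np.int64(51), np.int64(8), np.int64(-37), np.int64(10), np.int64(-35), np.int64(-128)]] 
0.066 6 0.026 [[np.int64(48), np.int64(16), np.int64(-30), np.int64(4), np.int64(-39), np.int64(60)], [np.int64(48), np.int64(16), np.int64(-30), np.int64(4), np.int64(-39), np.int64(-120)]] 0.07 [[np.int64(49), np.int64(11), np.int64(-30), np.int64(4), np.int64(-44), np.int64(59)], [np.int64(49), np.int64(11), np.int
[... 1257 characters left out ...]
int64(-30), np.int64(3), np.int64(-39), np.int64(70)], [np.int64(39), np.int64(16), np.int64(-30), np.int64(3), np.int64(-39), np.int64(-110)]] 0.07 [[np.int64(40), np.int64(11), np.int64(-29), np.int64(3), np.int64(-44), np.int64(70)], [np.int64(40), np.int64(11), np.int64(-29), np.int64(3), np.int64(-44), np.int64(-110)]] 
-0.022 0 0.026 [[np.int64(38), np.int64(18), np.int64(-24), np.int64(0), np.int64(-48), np.int64(74)], [np.int64(38), np.int64(18), np.int64(-24), np.int64(0), np.int64(-48), np.int64(-106)]] 0.07 [[np.int64(38), np.int64(14), np.int64(-23), np.int64(0), np.int64(-52), np.int64(73)], [np.int64(38), np.int64(14), np.int64(-23), np.int64(0), np.int64(-52), np.int64(-107)]]
```

Request:
step_arm([
  [[0.14,-1,-0.4,2,-2.17,5.59,0],[0.14,0,0,0,0,0,0]],
])

```text
clock: 3.88
tool_pos: [0.5305, 0.2448, 0.1402]
orientation: [-88.4, 23.9, -159.4]
force: [0.1, 1.2, -0.5]
opening: 0.0502
```

```bash
cat >> st.py <<'E'
ys=rs.apply([0,1,0]);xs=rs.apply([1,0,0])
ax=lambda tau:xs*np.sin(np.radians(tau))-[0,0,np.cos(np.radians(tau))]
G=lambda y,h,tau=18:B(y)+up*h+.019*ax(tau)
def err(P,M):
    t,r=tcp(); print("move cm",np.round((P-t)*100,2),"rotvec deg",np.round((R.from_matrix(M)*r.inv()).as_rotvec(degrees=True),2))
E
python3 - <<'E'
from st import *; from kin import pose
err(G(.066,.065),pose(ax(18),-ys)); print((G(.066,.024)-G(.066,.065))*100,ctrl.get_obs()["joint_pos"])
E
```

```text
move cm [-3.16  0.84 -2.34] rotvec deg [-0.73  6.02  1.17]
[ 1.61546996  0.6265995  -3.71586193] [ 46.40204914   4.14055804 -52.2379155   43.38588402 -17.00949069
  23.9121495 ]
```

Request:
step_arm([
  [[0.14,-0.5,0,2.5,0,0,0],[0.14,-1.3,0.4,1,-0.4,3,0.6],[0.14,-1.3,0.4,0,-0.4,3,0.6],[0.14,0,0,0,0,0,0],[0.14,0,0,0,0,0,0]],
])

```text
clock: 4.5
tool_pos: [0.4994, 0.2512, 0.1735]
orientation: [-89.7, 18.0, -158.6]
force: [-0.3, -0.9, 0.1]
opening: 0.0499
```

```bash
python3 - <<'E'
from st import *; from kin import pose
err(G(.066,.065),pose(ax(18),-ys)); print(ctrl.get_obs()["joint_pos"])
E
```

```text
move cm [-0.05  0.2  -5.67] rotvec deg [ 0.28  0.08 -0.14]
[ 52.7784293    1.93412835 -39.87416212  17.13982357 -34.05541012
  45.56036581]
```

Good. Descend to pre-grasp, then along the bore axis to the grasp height.

Request:
step_arm([
  [[0.14,0,0.1,-1.4,0.1,0,-0.1],[0.14,0,0.1,-1.4,0.1,0,0],[0.14,0,0,-1.4,0,0,0],[0.14,0,0,-1.4,0,0,0],[0.14,0,0,0,0,0,0],[0.14,0.4,0.16,-0.93,0,0,0],[0.14,0.4,0.16,-0.93,0,0,0],[0.14,0.4,0.16,-0.93,0,0,0],[0.14,0.4,0.15,-0.93,0,0,0],[0.14,0,0,0,0,0,0],[0.14,0,0,0,0,0,0]],
])

```text
clock: 5.88
tool_pos: [0.5156, 0.26, 0.0806]
orientation: [-90.0, 18.0, -158.8]
force: [-0.8, 0.3, -0.3]
opening: 0.0498
```

```bash
python3 - <<'E'
from st import *; from kin import pose
err(G(.066,.024),pose(ax(18),-ys)); print(ctrl.get_obs()["joint_pos"])
c=cam("wrist");im=ctrl.snapshot("wrist");b=ctrl.snapshot("scene");C=cam("scene")
print(proj([B(.066)],c),proj([B(.066)],C))
cv2.imwrite("pics/m2.png",np.hstack([cv2.resize(im,(480,360)),crop(b,290,170,106,120,3)]))
E
```

```text
move cm [-0.06 -0.05 -0.09] rotvec deg [ 0.05  0.   -0.02]
[ 49.23852306  10.67501454 -48.72582452  30.25146388 -16.80916107
  33.99033769]
[[286.9015713 258.329725 ]] [[370.44544284 254.51747329]]
```

View pics/m2.png

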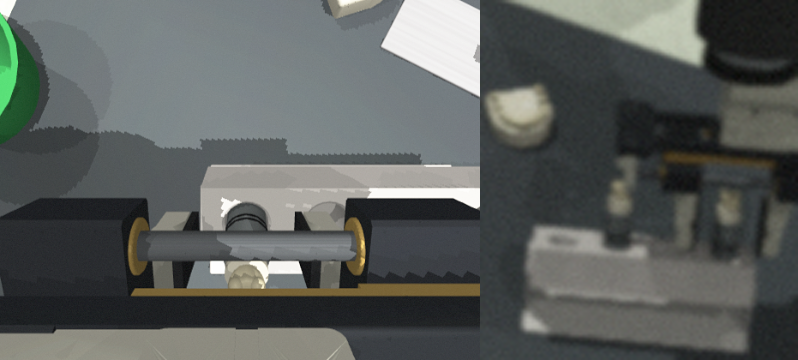

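Request:
step_arm([
  [[-1,0,0,0,0,0,0],[-1,0,0,0,0,0,0],[-1,0,0,0,0,0,0],[-1,0,0,0,0,0,0],[-1,0,0,0,0,0,0],[-1,0,0,0,0,0,0]],
])

```text
clock: 6.72
tool_pos: [0.5155, 0.2602, 0.0807]
orientation: [-90.0, 18.0, -158.8]
force: [0.2, 0.6, 1.1]
opening: 0.0217
```

Request:
step_arm([
  [[-1,-0.2,-0.08,0.45,0,0,0],[-1,-0.2,-0.08,0.45,0,0,0],[-1,-0.2,-0.08,0.45,0,0,0],[-1,-0.2,-0.07,0.45,0,0,0],[-1,-0.2,-0.08,0.46,0,0,0],[-1,-0.2,-0.07,0.46,0,0,0],[-1,-0.2,-0.08,0.46,0,0,0],[-1,-0.2,-0.08,0.45,0,0,0],[-1,0,0,0,0,0,0]],
])

```text
clock: 7.85
tool_pos: [0.4995, 0.2541, 0.1174]
orientation: [-90.0, 18.0, -158.8]
force: [-0.0, -0.6, -0.2]
opening: 0.0217
```

```bash
python3 - <<'E'
from st import *; from kin import pose
err(G(.066,.064),pose(ax(18),-ys)); print(ctrl.get_obs()["joint_pos"])
a=ctrl.snapshot("top");b=ctrl.snapshot("scene")
cv2.imwrite("pics/m3.png",np.hstack([crop(a,160,165,100,100,4),crop(b,290,170,106,120,3.33)[:400]]))
E
```

```text
move cm [-0.03 -0.08 -0.15] rotvec deg [-0.01  0.04 -0.05]
[ 51.91389271   6.09678342 -46.04163036  22.94901759 -23.9196361
  39.42559493]
```

View pics/m3.png

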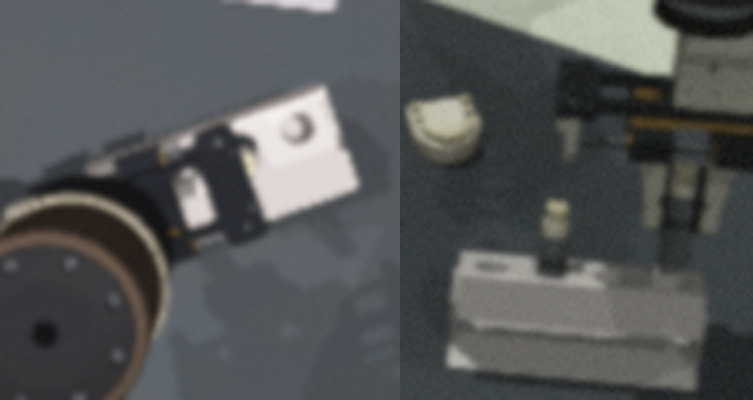

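Request:
step_arm([
  [[-1,0,0,4,0,0,0],[-1,0,0,4,-1.63,4.19,0],[-1,0,0,4,-1.63,4.19,0],[-1,0,0,4,-1.63,4.19,0],[-1,0,0,2,-1.63,4.19,0],[-1,0,0,0,0,0,0]],
])

```text
clock: 8.7
tool_pos: [0.501, 0.2548, 0.2974]
orientation: [-90.0, 0.1, -158.8]
force: [-0.2, -0.5, -0.7]
opening: 0.0212
```

Request:
step_arm([
  [[-1,0.41,-2.95,0,0,0,-10.4],[-1,0.41,-2.95,0,0,0,-10.4],[-1,0.41,-2.95,0,0,0,-10.4],[-1,0.41,-2.95,0,0,0,-10.4],[-1,0.41,-2.95,0,0,0,-10.4],[-1,0.41,-2.95,0,0,0,-10.4],[-1,0.41,-2.95,0,0,0,-10.4],[-1,0.41,-2.95,0,0,0,-10.4],[-1,0.41,-2.95,0,0,0,-10.4],[-1,0.41,-2.95,0,0,0,-10.4],[-1,0.41,-2.95,0,0,0,-10.4],[-1,0.41,-2.95,0,0,0,-10.4]],
])

```text
clock: 10.2
tool_pos: [0.5477, -0.101, 0.2953]
orientation: [-89.9, 0.0, 76.1]
force: [-0.2, 0.4, -0.1]
opening: 0.0212
```

Request:
step_arm([
  [[-1,0,0,0,0,0,0],[-1,0,0,0,0,0,0]],
])

```text
clock: 10.45
tool_pos: [0.548, -0.0999, 0.2959]
orientation: [-89.9, 0.0, 76.5]
force: [0.4, -0.1, -0.2]
opening: 0.0209
```

```bash
python3 - <<'E'
from st import *
t,r=tcp();print(t,"\n",r.as_matrix(),ctrl.get_obs()["joint_pos"])
im=ctrl.snapshot("wrist");cv2.imwrite("pics/w2.png",cv2.resize(im,None,fx=1.42,fy=1.42,interpolation=cv2.INTER_CUBIC))
E
```

```text
[ 0.54795068 -0.09993121  0.29589485] 
 [[ 2.33090849e-01 -1.49485330e-03 -9.72453815e-01]
 [ 9.72454779e-01 -2.57721517e-04  2.33091476e-01]
 [-5.99059835e-04 -9.99998849e-01  1.39360471e-03]] [ 9.80661126e+00  7.27062761e+00 -7.93915290e+00 -3.87234624e-05
 -7.48771319e+01 -2.32857390e+01]
```

View pics/w2.png

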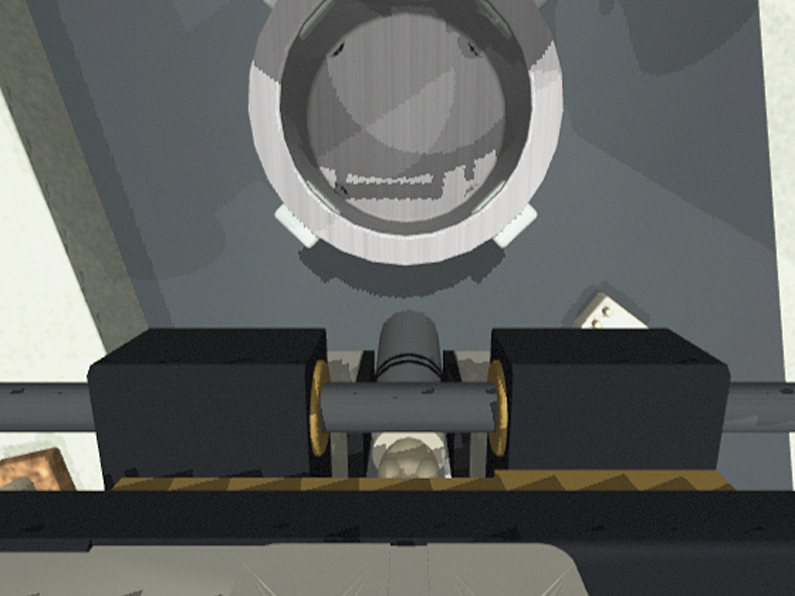

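```bash
python3 - <<'E'
from st import *
from scipy.optimize import least_squares
c=cam("wrist");s=1.42
im=cv2.imread("pics/w2.png")
f=lambda u,v,z:ray((np.array([u,v])+.5)/s-.5,c,z)[:2]
for z,rr,pts in((.098,.1,[(248,100),(563,100),(405.5,265),(258,155),(553,155)]),(.098,.08,[(281,105),(530,105),(405.5,236)]),(.006,.08,[(309,115),(506,115),(407,221)])):
    W=np.array([f(u,v,z) for u,v in pts])
    r=least_squares(lambda p:np.hypot(*(W-p[:2]).T)-p[2],[.52,-.2,rr]);print(z,r.x,r.fun)
    r=least_squares(lambda p:np.hypot(*(W-p[:2]).T)-rr,[.52,-.2]);print("  fixed",r.x,r.fun)
l=f(297,226,.09),f(515,226,.09);d=l[0]-l[1];print("lug dir",np.degrees(np.arctan2(d[1],d[0])),np.linalg.norm(d))
c=cam("top")
d=f=None
E
```

```text
0.098 [ 0.52664977 -0.19868081  0.09976092] [ 0.00011646  0.00015818  0.00012801 -0.00017973 -0.00022291]
  fixed [ 0.52658068 -0.19897015] [-1.40064432e-04 -9.83536941e-05  1.86399086e-04 -3.36044158e-04
 -3.79200202e-04]
0.098 [ 0.52686993 -0.19769198  0.0790984 ] [4.40480985e-14 4.35346204e-14 1.40165657e-15]
  fixed [ 0.52667821 -0.19849478] [-9.39339312e-04 -9.39444332e-04 -7.62272820e-05]
0.006 [ 0.52546509 -0.19861004  0.07915296] [1.65839564e-14 1.62508895e-14 8.60422844e-16]
  fixed [ 0.52529182 -0.19933452] [-0.00089284 -0.00089342 -0.00010213]
lug dir -13.42982729107955 0.14927188269516448
```

```bash
python3 - <<'E'
from st import *
c=cam("wrist");t,r=tcp();s=1.42
for g in(.046,.052,.058):
  for dl in(3,5,7,9,11):
    d=np.radians(dl);u=np.array([np.sin(d),-np.cos(d),0]);a=np.array([np.cos(d),np.sin(d),0])
    grasp=np.array([0,-.019,0]); P=lambda h,th,rad:r.apply(grasp+u*(h-g)+rad*(np.cos(th)*a+np.sin(th)*np.array([0,0,1])))+t
    q=(proj([P(0,np.pi,.011),P(0,np.pi/2,.011),P(0,-np.pi/2,.011),P(.058,np.pi,.011)],c)+.5)*s-.5
    print(g,dl,q.round(0).tolist())
E
```

```text
0.046 3 [[409.0, 317.0], [439.0, 345.0], [380.0, 345.0], [410.0, 389.0]]
0.046 5 [[409.0, 313.0], [439.0, 341.0], [379.0, 341.0], [410.0, 392.0]]
0.046 7 [[409.0, 309.0], [439.0, 337.0], [379.0, 337.0], [410.0, 394.0]]
0.046 9 [[409.0, 305.0], [440.0, 333.0], [379.0, 333.0], [410.0, 396.0]]
0.046 11 [[409.0, 302.0], [440.0, 329.0], [379.0, 329.0], [410.0, 398.0]]
0.052 3 [[409.0, 311.0], [438.0, 339.0], [380.0, 339.0], [410.0, 379.0]]
0.052 5 [[409.0, 307.0], [439.0, 335.0], [380.0, 335.0], [410.0, 381.0]]
0.052 7 [[409.0, 303.0], [439.0, 330.0], [380.0, 330.0], [410.0, 382.0]]
0.052 9 [[409.0, 299.0], [439.0, 326.0], [380.0, 326.0], [410.0, 383.0]]
0.052 11 [[409.0, 295.0], [439.0, 321.0], [380.0, 321.0], [410.0, 385.0]]
0.058 3 [[409.0, 307.0], [438.0, 333.0], [381.0, 333.0], [410.0, 370.0]]
0.058 5 [[409.0, 302.0], [438.0, 329.0], [381.0, 329.0], [410.0, 370.0]]
0.058 7 [[409.0, 297.0], [438.0, 324.0], [381.0, 324.0], [410.0, 371.0]]
0.058 9 [[409.0, 293.0], [438.0, 319.0], [381.0, 319.0], [410.0, 372.0]]
0.058 11 [[409.0, 288.0], [438.0, 314.0], [381.0, 314.0], [410.0, 373.0]]
```

```bash
cat >> st.py <<'E'
from kin import pose
pc=np.array([.5265,-.1988,0]); hy=-np.array([.2335,.9724,0]); hx=np.array([-.9724,.2335,0])  # pot y, pot x
pot=lambda x,y,z:pc+hx*x+hy*y+[0,0,z]
def place(x,y,h,dl=4,g=.053):
    d=np.radians(dl); a=-hy*np.sin(d)-[0,0,np.cos(d)]
    return pot(x,y,.006+h+g)+.019*a, pose(a,hx)
E
python3 - <<'E'
from st import *
for h in(.11,.01,0): err(*place(0,-.045,h))
E
```

```text
move cm [ -1.08  -5.41 -14.62] rotvec deg [ 3.9  -1.   -0.05]
move cm [ -1.08  -5.41 -24.62] rotvec deg [ 3.9  -1.   -0.05]
move cm [ -1.08  -5.41 -25.62] rotvec deg [ 3.9  -1.   -0.05]
```

Request:
step_arm([
  [[-1,-0.54,-2.7,0,1.95,-0.5,0],[-1,-0.54,-2.7,0,1.95,-0.5,0],[-1,0,0,-3.65,0,0,0],[-1,0,0,-3.65,0,0,0],[-1,0,0,-3.65,0,0,0],[-1,0,0,-3.65,0,0,0],[-1,0,0,-2,0,0,0],[-1,0,0,-2,0,0,0],[-1,0,0,-2,0,0,0],[-1,0,0,-2,0,0,0],[-1,0,0,-1.6,0,0,0],[-1,0,0,0,0,0,0]],
])

```text
clock: 12.0
tool_pos: [0.537, -0.1536, 0.0538]
orientation: [-89.9, -4.0, 76.5]
force: [-0.5, -0.0, -0.6]
opening: 0.0213
```

Request:
step_arm([
  [[-1,0,0,-0.2,0,0,0],[-1,0,0,-0.2,0,0,0],[-1,0,0,0,0,0,0]],
])

```text
clock: 12.38
tool_pos: [0.5381, -0.1541, 0.0513]
orientation: [-90.1, -4.0, 76.5]
force: [0.2, 0.4, -0.5]
opening: 0.021
```

```bash
python3 - <<'E'
from st import *
err(*place(0,-.045,0)); print(ctrl.get_obs())
a=ctrl.snapshot("top");b=ctrl.snapshot("scene")
cv2.imwrite("pics/m4.png",np.hstack([crop(a,290,150,120,120,3.3),crop(b,150,120,120,120,3.3)]))
E
```

```text
move cm [-0.08  0.03 -1.12] rotvec deg [-0.    0.06  0.05]
{'clock': 12.375, 'joint_pos': array([  1.20733093,  20.11626085, -23.89957232,  -5.47489972,
       -45.03379483, -10.91814183]), 'qvel': array([ 0.01155511, -0.03163928,  0.04929405, -0.05772821, -0.13379856,
       -0.01976526]), 'tau': array([ 4.45275195e-02, -5.04507172e+01,  2.21350479e+01,  5.20876139e+00,
        1.08710909e-01,  8.33786762e-03]), 'tool_pos': array([ 0.53807196, -0.15410237,  0.05129304]), 'orientation': array([-90.05822975,  -4.01824372,  76.45281811]), 'force': array([ 0.1837371 ,  0.44473614, -0.47166665]), 'moment': array([-0.15284232,  0.0113219 ,  0.05561659]), 'opening': 0.021006792082083274}
```

View pics/m4.png

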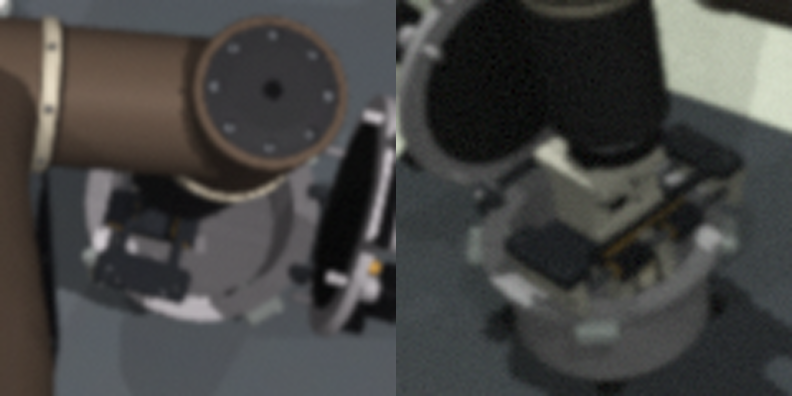

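Request:
step_arm([
  [[-1,0,0,-0.4,0,0,0],[-1,0,0,-0.3,0,0,0],[-1,0,0,-0.2,0,0,0],[-1,0,0,0,0,0,0],[-1,0,0,0,0,0,0]],
])

```text
clock: 13.1
tool_pos: [0.5379, -0.1541, 0.0419]
orientation: [-90.0, -4.0, 76.5]
force: [0.2, 0.5, 0.4]
opening: 0.0216
```

Request:
step_arm([
  [[-1,0,0,-0.15,0,0,0],[-1,0,0,0,0,0,0],[-1,0,0,0,0,0,0]],
])

```text
clock: 13.48
tool_pos: [0.5379, -0.1541, 0.0404]
orientation: [-90.0, -4.0, 76.4]
force: [-0.3, 0.2, -0.4]
opening: 0.0212
```

Request:
step_arm([
  [[-1,0,0,-0.15,0,0,0],[-1,0,0,0,0,0,0],[-1,0,0,0,0,0,0]],
])

```text
clock: 13.85
tool_pos: [0.5381, -0.1542, 0.0394]
orientation: [-90.1, -4.0, 76.5]
force: [-2.0, -1.0, 4.9]
opening: 0.0216
```

Request:
step_arm([
  [[-1,0,0,-0.1,0,0,0],[-1,0,0,0,0,0,0],[-0.3,0,0,0,0,0,0],[-0.3,0,0,0,0,0,0],[-0.3,0,0,0,0,0,0]],
])

```text
clock: 14.48
tool_pos: [0.5377, -0.154, 0.0376]
orientation: [-90.0, -4.0, 76.4]
force: [0.7, -0.1, 0.1]
opening: 0.0303
```

Request:
step_arm([
  [[-0.3,0,0,0.5,0,0,0],[-0.3,0,0,1,0,0,0],[-0.3,0,0,2,0,0,0],[-0.3,0,0,3,0,0,0],[-0.3,0,0,5,0,0,0],[-0.3,0,0,6,0,0,0],[-0.3,0.5,2,6,0,0,0],[-0.3,1,4,3,0,0,0],[-0.3,0,0,0,0,0,0]],
])

```text
clock: 15.6
tool_pos: [0.5543, -0.0927, 0.3061]
orientation: [-90.4, -4.1, 76.6]
force: [0.3, 0.3, -1.3]
opening: 0.0307
```

```bash
python3 - <<'E'
from st import *
t,r=tcp();print(t)
im=ctrl.snapshot("wrist");a=ctrl.snapshot("top")
c=cam("wrist");s=1.2
k=[ (round(float(u)),round(float(v))) for u,v in proj([pot(0,-.045,.006),pot(0,-.045,.087)],c)]
print(k)
cv2.imwrite("pics/m5.png",np.hstack([crop(im,150,0,270,250,2)[:500],crop(a,290,150,80,160,3.125)]))
E
```

```text
[ 0.55425799 -0.09270698  0.30608463]
[(289, 102), (289, 105)]
```

View pics/m5.png

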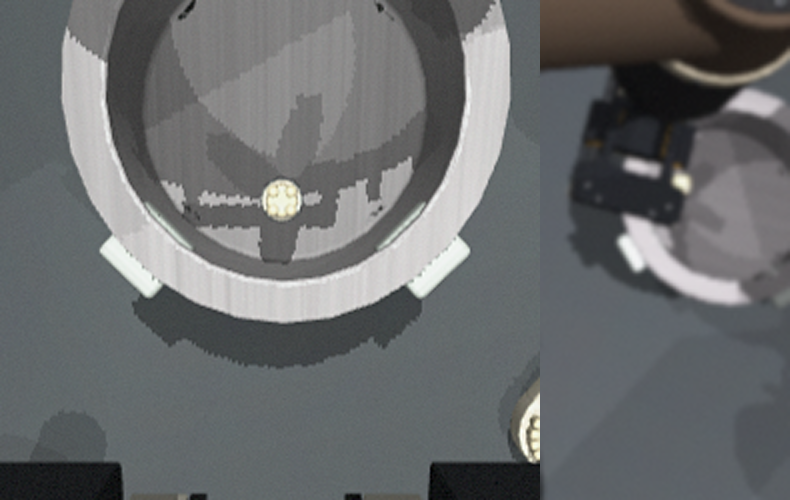

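```bash
python3 - <<'E'
from st import *
err(G(-.022,.10),pose(ax(0),ys));err(G(-.022,.10),pose(ax(18),ys));print(18*-ys)
E
```

```text
move cm [ -3.56  25.98 -15.4 ] rotvec deg [ -3.12   2.8  -55.28]
move cm [ -3.56  25.98 -15.4 ] rotvec deg [ 10.97  -9.51 -55.01]
[  6.50924226 -16.78182842  -0.        ]
```

Request:
step_arm([
  [[0.14,-0.44,3.25,0,-3.9,1,0],[0.14,-0.44,3.25,0,0,0,-7.86],[0.14,-0.44,3.25,0,0,0,-7.86],[0.14,-0.44,3.25,0,0,0,-7.86],[0.14,-0.44,3.25,0,0,0,-7.86],[0.14,-0.44,3.25,0,0,0,-7.86],[0.14,-0.44,3.25,0,0,0,-7.86],[0.14,-0.48,3.23,0,0,0,-7.86],[0.14,0,0,-2,2.17,-5.59,0],[0.14,0,0,-2,2.17,-5.59,0],[0.14,0,0,-2,2.17,-5.59,0],[0.14,0,0,0,0,0,0]],
])

```text
clock: 17.2
tool_pos: [0.5132, 0.1616, 0.2376]
orientation: [-90.2, -17.6, 21.4]
force: [-0.7, -0.3, 1.8]
opening: 0.05
```

```bash
python3 - <<'E'
from st import *
err(G(-.022,.065),pose(ax(18),ys));print(ctrl.get_obs()["joint_pos"])
E
```

```text
move cm [  1.75   0.96 -12.08] rotvec deg [ 0.28 -0.32 -0.19]
[  43.06036843   -3.7571446   -33.25668874    9.35061252  -44.51202315
 -117.40058864]
```

Request:
step_arm([
  [[0.14,0.87,0.48,0,0.14,-0.16,-0.1],[0.14,0.87,0.48,-2,0.14,-0.16,-0.1],[0.14,0,0,-2.5,0,0,0],[0.14,0,0,-2.5,0,0,0],[0.14,0,0,-2.5,0,0,0],[0.14,0,0,-2.5,0,0,0],[0.14,0,0,0,0,0,0],[0.14,0,0,0,0,0,0]],
])

```text
clock: 18.2
tool_pos: [0.5361, 0.1758, 0.1231]
orientation: [-89.9, -18.4, 21.2]
force: [-0.2, 0.1, 0.0]
opening: 0.0501
```

```bash
python3 - <<'E'
from st import *
err(G(-.022,.025),pose(ax(18),ys));print(ctrl.get_obs()["joint_pos"])
E
```

```text
move cm [ 1.03  0.15 -4.25] rotvec deg [-0.26  0.36 -0.02]
[  41.81409954    5.84411379  -42.94453144   15.24435187  -24.6149086
 -123.57044694]
```

Request:
step_arm([
  [[0.14,-0.8,-0.55,0,-0.26,0.36,0],[0.14,0,0,0,0,0,0],[0.14,0.46,0.17,-1.06,0,0,0],[0.14,0.46,0.17,-1.06,0,0,0],[0.14,0.46,0.17,-1.06,0,0,0],[0.14,0.45,0.18,-1.06,0,0,0],[0.14,0,0,0,0,0,0],[0.14,0,0,0,0,0,0]],
])

```text
clock: 19.2
tool_pos: [0.5449, 0.1763, 0.0795]
orientation: [-90.0, -17.9, 21.2]
force: [-0.6, -0.6, 0.0]
opening: 0.0498
```

```bash
python3 - <<'E'
from st import *
err(G(-.022,.025),pose(ax(18),ys));print(ctrl.get_obs()["joint_pos"])
E
```

```text
move cm [0.15 0.1  0.11] rotvec deg [ 0.04 -0.07 -0.02]
[  40.38977945   10.52062748  -46.02250185   19.71792774  -17.44032761
 -127.1761774 ]
```

Request:
step_arm([
  [[0.14,0.15,0.1,0.1,0,0,0],[0.14,0,0,0,0,0,0],[-1,0,0,0,0,0,0],[-1,0,0,0,0,0,0],[-1,0,0,0,0,0,0],[-1,0,0,0,0,0,0],[-1,0,0,0,0,0,0],[-1,0,0,0,0,0,0]],
])

```text
clock: 20.2
tool_pos: [0.5464, 0.1774, 0.0807]
orientation: [-90.0, -17.9, 21.2]
force: [-0.3, -0.7, 0.7]
opening: 0.0211
```

Request:
step_arm([
  [[-1,-0.2,-0.08,0.45,0,0,0],[-1,-0.2,-0.08,0.45,0,0,0],[-1,-0.2,-0.08,0.45,0,0,0],[-1,-0.2,-0.07,0.45,0,0,0],[-1,-0.2,-0.08,0.46,0,0,0],[-1,-0.2,-0.07,0.46,0,0,0],[-1,-0.2,-0.08,0.46,0,0,0],[-1,-0.2,-0.08,0.45,0,0,0],[-1,0,0,0,0,0,0]],
])

```text
clock: 21.32
tool_pos: [0.5305, 0.1714, 0.1174]
orientation: [-90.0, -18.0, 21.2]
force: [1.2, 0.2, -0.1]
opening: 0.0212
```

Request:
step_arm([
  [[-1,0,0,4,0,0,0],[-1,0,0,4,-1.63,4.19,0],[-1,0,0,4,-1.63,4.19,0],[-1,0,0,4,-1.63,4.19,0],[-1,0,0,2,-1.63,4.19,0],[-1,0,0,0,0,0,0]],
])

```text
clock: 22.08
tool_pos: [0.532, 0.1721, 0.2974]
orientation: [-90.0, -0.0, 21.2]
force: [-0.6, -0.8, -1.4]
opening: 0.0211
```

```bash
python3 - <<'E'
from st import *
P=pot(0,-.10,.3); err(P,pose([0,0,-1],hx));print(ctrl.get_obs()["joint_pos"])
a=ctrl.snapshot("wrist");b=ctrl.snapshot("scene")
cv2.imwrite("pics/m6.png",np.hstack([cv2.resize(a,(467,350)),crop(b,290,150,106,120,2.917)[:350]]))
E
```

```text
move cm [  1.79 -27.36   0.26] rotvec deg [-4.00e-02  2.00e-02  5.53e+01]
[ 3.79834444e+01  7.36199140e+00 -7.63782676e+00 -1.57586025e-03
 -7.49550195e+01 -1.06787530e+02]
```

View pics/m6.png

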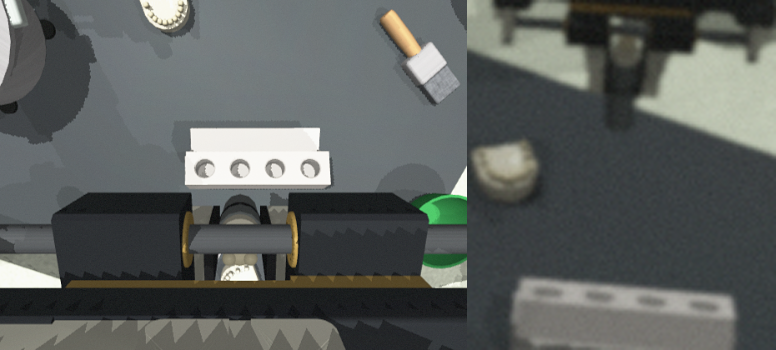

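Request:
step_arm([
  [[-1,0.22,-3.42,0,0,0,6.91],[-1,0.22,-3.42,0,0,0,6.91],[-1,0.22,-3.42,0,0,0,6.91],[-1,0.22,-3.42,0,0,0,6.91],[-1,0.22,-3.42,0,0,0,6.91],[-1,0.22,-3.42,0,0,0,6.91],[-1,0.22,-3.42,0,0,0,6.91],[-1,0.22,-3.42,0,0,0,6.91],[-1,0,0,0,0,0,0]],
])

```text
clock: 23.3
tool_pos: [0.5467, -0.1041, 0.2955]
orientation: [-89.9, 0.1, 76.4]
force: [0.2, 1.1, -2.0]
opening: 0.0212
```

```bash
python3 - <<'E'
from st import *
err(*place(0,.003,.11,-4)); err(*place(0,.003,.01,-4));print(ctrl.get_obs()["joint_pos"])
E
```

```text
move cm [ -2.12  -9.89 -14.55] rotvec deg [-3.82  0.87  0.06]
move cm [ -2.12  -9.89 -24.55] rotvec deg [-3.82  0.87  0.06]
[ 9.41257817e+00  7.21984806e+00 -8.06742437e+00  5.47237636e-02
 -7.47923523e+01 -2.29862667e+01]
```

Request:
step_arm([
  [[-1,-0.53,-2.47,0,-0.95,0.22,0],[-1,-0.53,-2.47,0,-0.95,0.22,0],[-1,-0.53,-2.47,0,-0.95,0.22,0],[-1,-0.53,-2.48,0,-0.95,0.22,0],[-1,0,0,-4.8,0,0,0],[-1,0,0,-4.8,0,0,0],[-1,0,0,-4.8,0,0,0],[-1,0,0,0,0,0,0]],
])

```text
clock: 24.3
tool_pos: [0.524, -0.202, 0.1498]
orientation: [-89.6, 4.0, 76.5]
force: [-0.1, 0.1, 0.7]
opening: 0.0212
```

```bash
python3 - <<'E'
from st import *
err(*place(0,.003,.01,-4));print(ctrl.get_obs()["joint_pos"])
E
```

```text
move cm [ 0.15 -0.1  -9.97] rotvec deg [-0.05 -0.38  0.04]
[  1.57112315  13.5793576  -21.91678498   4.58589606 -56.01027133
 -17.71203816]
```

Request:
step_arm([
  [[-1,0.1,-0.1,-2,0,-0.38,0],[-1,0,0,-2,0,0,0],[-1,0,0,-2,0,0,0],[-1,0,0,-2,0,0,0],[-1,0,0,-2,0,0,0],[-1,0,0,0,0,0,0],[-1,0,0,-0.4,0,0,0],[-1,0,0,-0.4,0,0,0],[-1,0,0,0,0,0,0]],
])

```text
clock: 25.42
tool_pos: [0.5279, -0.2023, 0.0452]
orientation: [-90.4, 3.9, 76.5]
force: [-0.2, 0.3, -0.8]
opening: 0.0215
```

Request:
step_arm([
  [[-1,0,0,-0.15,0,0,0],[-1,0,0,0,0,0,0],[-1,0,0,0,0,0,0]],
])

```text
clock: 25.8
tool_pos: [0.5278, -0.2023, 0.0435]
orientation: [-90.4, 3.9, 76.5]
force: [-0.5, 0.8, -1.1]
opening: 0.0211
```

Request:
step_arm([
  [[-1,0,0,-0.15,0,0,0],[-1,0,0,0,0,0,0],[-1,0,0,0,0,0,0]],
])

```text
clock: 26.18
tool_pos: [0.5278, -0.2023, 0.0419]
orientation: [-90.4, 3.9, 76.5]
force: [0.0, -0.2, -0.7]
opening: 0.0211
```

Request:
step_arm([
  [[-1,0,0,-0.2,0,0,0],[-1,0,0,0,0,0,0],[-1,0,0,0,0,0,0]],
])

```text
clock: 26.55
tool_pos: [0.5277, -0.2023, 0.0399]
orientation: [-90.4, 3.9, 76.5]
force: [-0.1, 0.3, -0.2]
opening: 0.0213
```

Request:
step_arm([
  [[-1,0,0,-0.15,0,0,0],[-1,0,0,0,0,0,0],[-1,0,0,0,0,0,0]],
])

```text
clock: 26.92
tool_pos: [0.528, -0.2023, 0.0395]
orientation: [-90.4, 3.9, 76.5]
force: [-2.5, 2.1, 9.3]
opening: 0.0213
```

Contact. Release and rise.

Request:
step_arm([
  [[-1,0,0,0,0,0,0],[-0.3,0,0,0,0,0,0],[-0.3,0,0,0,0,0,0],[-0.3,0,0,0,0,0,0],[-0.3,0,0,0.5,0,0,0],[-0.3,0,0,1,0,0,0],[-0.3,0,0,2,0,0,0],[-0.3,0,0,3,0,0,0],[-0.3,0,0,5,0,0,0],[-0.3,0,0,6,0,0,0],[-0.3,0.5,2,6,0,0,0]],
])

```text
clock: 28.3
tool_pos: [0.5321, -0.183, 0.2755]
orientation: [-90.5, 3.8, 76.4]
force: [1.9, -0.0, -0.5]
opening: 0.0308
```

Request:
step_arm([
  [[-0.3,1,4,4,1.9,-0.45,0],[-0.3,1.2,4.6,2,1.9,-0.45,0],[-0.3,0,0,0,0,0,0],[-0.3,0,0,0,0,0,0]],
])

```text
clock: 28.8
tool_pos: [0.5543, -0.0966, 0.3327]
orientation: [-90.4, -0.1, 76.5]
force: [0.1, -0.3, -0.7]
opening: 0.031
```

```bash
python3 - <<'E'
from st import *
t,r=tcp();print(t,r.as_matrix().round(3))
im=ctrl.snapshot("wrist");a=ctrl.snapshot("top");b=ctrl.snapshot("scene")
c=cam("wrist")
print(proj([pot(0,-.045,.006),pot(0,-.045,.087),pot(0,.003,.006),pot(0,.003,.087)],c).round(),"m7 scene handle, hinge",proj([pot(0,.105,.335),pot(0,.105,.103)],cam("scene")))
m=crop(im,100,0,360,260,1.55); n=crop(b,145,85,80,130,3.1)[:m.shape[0]]
print(m.shape,n.shape)
cv2.imwrite("pics/m7.png",np.hstack([m,n]))
E
```

```text
[ 0.55428739 -0.09656283  0.33270642] [[ 0.233  0.007 -0.972]
 [ 0.972 -0.001  0.233]
 [ 0.001 -1.    -0.007]]
[[292. 122.]
 [292. 123.]
 [292.  82.]
 [292.  75.]] m7 scene handle, hinge [[172.50319817 101.06478436]
 [186.25646512 171.45724594]]
(403, 558, 3) (403, 248, 3)
```

View pics/m7.png

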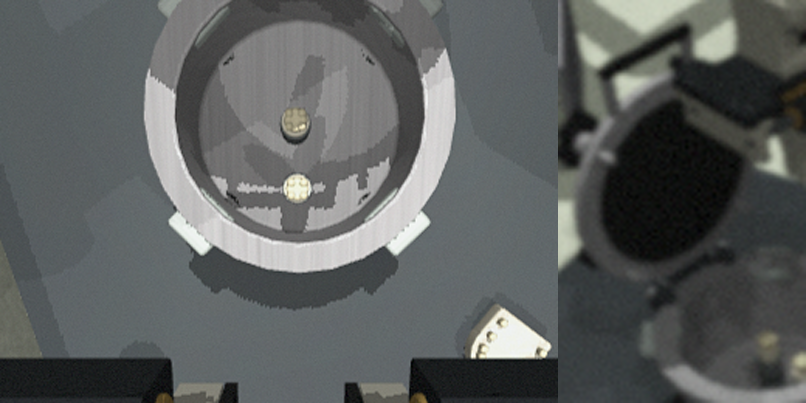

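```bash
cat >> st.py <<'E'
def bar(th): return pot(0,.105-.232*np.cos(th),.103+.232*np.sin(th))
E
python3 - <<'E'
from st import *; from kin import ik
S=cam("scene")
for th in(1.5,1.55,1.6,1.65,1.7,1.75): print(th,proj([bar(th)+.03*hx,bar(th),bar(th)-.03*hx],S).round(1).tolist())
for j in(hy,):
  for th in(1.6,1.2,.8,.4):
    P=bar(th)-[0,0,.019]
    for s in ik(P,pose([0,0,-1],j),14): print(th,s.round(0))
P=bar(1.6)+[0,0,.06]
err(P,pose([0,0,-1],hy))
E
```

```text
1.5 [[186.2, 98.6], [176.8, 103.7], [167.2, 109.0]]
1.55 [[183.1, 96.7], [173.8, 101.8], [164.2, 107.0]]
1.6 [[180.1, 95.1], [170.8, 100.1], [161.2, 105.3]]
1.65 [[177.2, 93.6], [167.8, 98.6], [158.3, 103.7]]
1.7 [[174.3, 92.4], [165.0, 97.3], [155.4, 102.4]]
1.75 [[171.5, 91.4], [162.2, 96.3], [152.7, 101.3]]
1.6 [-13.  10.  -2.  -0. -78.  89.]
1.2 [ -3.   8.  -7.  -0. -75.  79.]
0.8 [  5.   9. -12.  -0. -69.  71.]
0.4 [ 10.  12. -18.  -0. -60.  66.]
move cm [ -5.37 -21.03   6.29] rotvec deg [-0.2   0.3  90.05]
```

Request:
step_arm([
  [[1,0,0,4,0,0,0],[1,0,0,2.5,0,0,10],[1,-0.66,-2.6,0,0,0,10],[1,-0.66,-2.6,0,0,0,10],[1,-0.66,-2.6,0,0,0,10],[1,-0.66,-2.6,0,0,0,10],[1,-0.66,-2.6,0,0,0,10],[1,-0.66,-2.6,0,0,0,10],[1,-0.66,-2.6,0,0,0,10],[1,-0.66,-2.6,0,0,0,10],[1,0,0,0,0,0,0],[1,0,0,0,0,0,0]],
])

```text
clock: 30.45
tool_pos: [0.5016, -0.3048, 0.3971]
orientation: [-90.4, -0.1, 166.3]
force: [-0.4, -0.2, -0.4]
opening: 0.0878
```

```bash
python3 - <<'E'
from st import *
err(bar(1.56)+[0,0,-.019],pose([0,0,-1],hy))
a=ctrl.snapshot("wrist");b=ctrl.snapshot("scene");c=cam("wrist")
print(proj([bar(1.56)+.035*hx,bar(1.56)-.035*hx],c))
cv2.imwrite("pics/m8.png",np.hstack([cv2.resize(a,(480,360)),crop(b,120,50,106,120,3)]))
E
```

```text
move cm [ 0.1   0.63 -8.11] rotvec deg [-0.41 -0.01  0.21]
[[278.61000059 281.57605047]
 [277.78950862 172.61224687]]
```

View pics/m8.png

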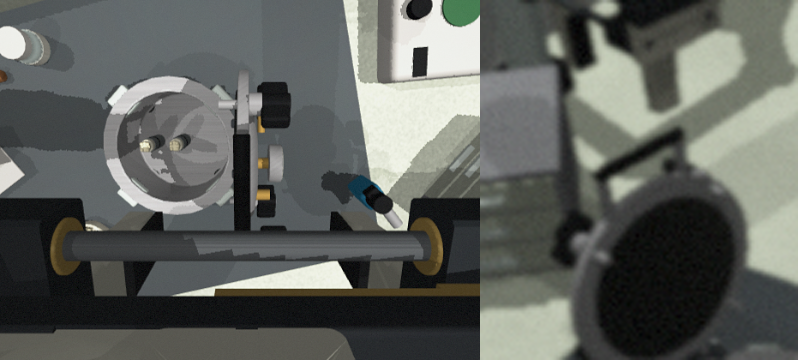

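Request:
step_arm([
  [[1,0.1,0.5,-2,0,0,0],[1,0,0,-2,0,0,0],[1,0,0,-2,0,0,0],[1,0,0,-2,0,0,0],[1,0,0,0,0,0,0],[-1,0,0,0,0,0,0],[-1,0,0,0,0,0,0],[-1,0,0,0,0,0,0],[-1,0,0,0,0,0,0],[-1,0,0,0,0,0,0],[-1,0,0,0,0,0,0],[-1,0,0,0,0,0,0]],
])

```text
clock: 32.05
tool_pos: [0.5029, -0.2996, 0.3175]
orientation: [-90.4, -0.1, 166.5]
force: [-0.6, 0.1, -0.4]
opening: 0.0234
```

```bash
python3 - <<'E'
from st import *
t,r=tcp();g=t+.019*np.array([0,0,1.]);print(t,((g-pc)@hy),(g-pc)@hx,g[2],"theta",np.arctan2(g[2]-.103,.105-(g-pc)@hy))
th0=np.arctan2(g[2]-.103,.105-(g-pc)@hy)
for th in np.linspace(th0,.3,13)[1:]: print(((bar(th)-[0,0,.019]-t)*100).round(2).tolist())
E
```

```text
[ 0.50292307 -0.29958011  0.31754282] 0.10350378722574019 -0.0006059508855088061 0.336542815576448 theta 1.5643898256970317
[0.51, 2.38, -0.3]
[1.07, 4.73, -0.7]
[1.62, 7.02, -1.35]
[2.15, 9.23, -2.25]
[2.66, 11.34, -3.38]
[3.13, 13.32, -4.73]
[3.57, 15.15, -6.28]
[3.97, 16.81, -8.03]
[4.33, 18.28, -9.95]
[4.63, 19.55, -12.01]
[4.88, 20.6, -14.21]
[5.08, 21.42, -16.5]
```

Request:
step_arm([
  [[-1,0,0,0,0,0,0],[-1,0,0,0,0,0,0],[-1,0,0,0,0,0,0]],
])

```text
clock: 32.42
tool_pos: [0.5028, -0.2999, 0.3176]
orientation: [-90.4, -0.1, 166.5]
force: [-0.7, -4.3, -0.4]
opening: 0.0111
```

Request:
step_arm([
  [[-1,0.26,1.19,-0.1,0,0,0],[-1,0.26,1.19,-0.2,0,0,0],[-1,0.28,1.18,-0.2,0,0,0],[-1,0.28,1.17,-0.2,0,0,0],[-1,0.28,1.15,-0.3,0,0,0],[-1,0.27,1.14,-0.35,0,0,0],[-1,0.27,1.11,-0.43,0,0,0],[-1,0.26,1.1,-0.47,0,0,0],[-1,0.26,1.06,-0.54,0,0,0],[-1,0.25,1.05,-0.59,0,0,0],[-1,0.24,1.0,-0.65,0,0,0],[-1,0.23,0.98,-0.7,0,0,0]],
])

```text
clock: 33.92
tool_pos: [0.5351, -0.1656, 0.2699]
orientation: [-90.4, 0.0, 166.5]
force: [3.2, -6.4, 2.6]
opening: 0.0111
```

```bash
python3 - <<'E'
from st import *
t,r=tcp();g=t+.019*np.array([0,0,1.]);v=np.array([.105-(g-pc)@hy,g[2]-.103]);th0=np.arctan2(v[1],v[0]);print("theta",th0,np.hypot(*v),(g-pc)@hx)
for th in np.linspace(th0,.3,13)[1:]: print(((bar(th)-[0,0,.019]-t)*100).round(2).tolist())
E
```

```text
theta 0.9280163577248156 0.2322992278145285 -0.0006235362431683779
[0.16, 0.92, -0.78]
[0.37, 1.81, -1.58]
[0.57, 2.65, -2.43]
[0.77, 3.45, -3.32]
[0.95, 4.21, -4.25]
[1.12, 4.91, -5.23]
[1.27, 5.57, -6.24]
[1.42, 6.17, -7.28]
[1.55, 6.72, -8.36]
[1.67, 7.21, -9.46]
[1.77, 7.65, -10.59]
[1.86, 8.03, -11.74]
```

Request:
step_arm([
  [[-1,0.2,0.92,-0.78,0,0,0],[-1,0.2,0.89,-0.8,0,0,0],[-1,0.2,0.84,-0.85,0,0,0],[-1,0.2,0.8,-0.89,0,0,0],[-1,0.18,0.76,-0.93,0,0,0],[-1,0.17,0.7,-0.98,0,0,0],[-1,0.15,0.66,-1.01,0,0,0],[-1,0.15,0.6,-1.04,0,0,0],[-1,0.13,0.55,-1.08,0,0,0],[-1,0.12,0.49,-1.1,0,0,0],[-1,0.1,0.44,-1.13,0,0,0],[-1,0.06,0.38,-1.15,0,0,0]],
])

```text
clock: 35.42
tool_pos: [0.554, -0.0854, 0.1525]
orientation: [-90.4, 0.1, 166.5]
force: [5.6, -6.2, 2.3]
opening: 0.0106
```

Request:
step_arm([
  [[0,0,0,0,0,0,0],[0,0,0,0,0,0,0],[0,0,0,0,0,0,0],[0,0,0,0,0,0,0],[0,0,0,2,0,0,0],[0,0,0,2,0,0,0],[-1,0,0,2,0,0,0],[-1,0,0,0,0,0,0],[-1,0,0,0,0,0,0],[-1,0,0,0,0,0,0],[-1,0,0,0,0,0,0]],
])

```text
clock: 36.8
tool_pos: [0.5526, -0.0861, 0.2122]
orientation: [-90.4, -0.1, 166.5]
force: [0.5, -0.3, -0.5]
opening: 0.0021
```

```bash
python3 - <<'E'
from st import *
err(bar(.3)+[0,0,.008],pose([0,0,-1],hy));err(bar(0)+[0,0,.006],pose([0,0,-1],hy))
E
```

```text
move cm [ 0.12  0.07 -3.26] rotvec deg [-0.39 -0.03  0.03]
move cm [  0.36   1.08 -10.32] rotvec deg [-0.39 -0.03  0.03]
```

Request:
step_arm([
  [[-1,0.1,0.1,-1.6,0,0,0],[-1,0,0,-1.6,0,0,0],[-1,0.03,0.15,-0.85,0,0,0],[-1,0.03,0.15,-0.85,0,0,0],[-1,0.03,0.15,-0.85,0,0,0],[-1,0.03,0.13,-0.85,0,0,0],[-1,0.03,0.12,-0.85,0,0,0],[-1,0.03,0.1,-0.85,0,0,0],[-1,0.03,0.1,-0.85,0,0,0],[-1,0,0.05,-0.85,0,0,0],[-1,0,0,0,0,0,0]],
])

```text
clock: 38.17
tool_pos: [0.5553, -0.0757, 0.1119]
orientation: [-90.3, -0.2, 166.5]
force: [-0.1, 0.3, 0.1]
opening: 0.0003
```

Request:
step_arm([
  [[-1,0,0,-0.2,0,0,0],[-1,0,0,0,0,0,0],[-1,0,0,0,0,0,0]],
])

```text
clock: 38.55
tool_pos: [0.556, -0.0756, 0.111]
orientation: [-90.4, -0.0, 166.5]
force: [-0.3, 0.8, 1.1]
opening: 0.0004
```

Request:
step_arm([
  [[-1,0,0,-0.2,0,0,0],[-1,0,0,0,0,0,0],[-1,0,0,0,0,0,0]],
])

```text
clock: 38.92
tool_pos: [0.5562, -0.0756, 0.1092]
orientation: [-90.4, -0.0, 166.5]
force: [-0.4, 1.1, 4.0]
opening: 0.0007
```

Request:
step_arm([
  [[-1,0,0,-0.15,0,0,0],[-1,0,0,0,0,0,0],[-1,0,0,0,0,0,0]],
])

```text
clock: 39.3
tool_pos: [0.5563, -0.0756, 0.1089]
orientation: [-90.4, 0.0, 166.5]
force: [-5.7, 1.9, 15.1]
opening: 0.0004
```

Request:
step_arm([
  [[-1,0,0,2,0,0,0],[-1,0,0,5,0,0,0],[-1,0,0,5,0,0,0],[-1,-2.7,-1.9,4,0,0,0],[-1,-2.7,-1.9,4,0,0,0],[-1,-2.7,-1.9,2,0,0,0],[-1,-2.7,-1.9,0,0,0,0],[-1,-2.7,-1.9,0,0,0,0],[-1,0,0,0,0,0,0],[-1,0,0,0,0,0,0]],
])

```text
clock: 40.55
tool_pos: [0.4207, -0.1707, 0.3266]
orientation: [-90.4, -0.1, 166.5]
force: [0.3, -0.1, -0.1]
opening: 0.0006
```

```bash
python3 - <<'E'
from st import *
t,r=tcp();print(t,ctrl.get_obs()["joint_pos"].round(1))
a=ctrl.snapshot("wrist");c=cam("wrist")
q=.09*np.sqrt(.5)
for n,x,y in(("a",-q,-q),("b",q,-q),("c",q,q),("d",-q,q)):
    u=proj([pot(x,y,.142)],c)[0];print(n,u.round(1),pot(x,y,.13).round(4))
print(proj([pot(0,0,.144)],c))
cv2.imwrite("pics/w3.png",cv2.resize(a,None,fx=1.42,fy=1.42,interpolation=cv2.INTER_CUBIC))
E
```

```text
[ 0.42069092 -0.17065915  0.32659861] [  2.5  -3.9 -15.5  -0.4 -78.4  74. ]
a [214.6 -16.6] [ 0.6032 -0.1518  0.13  ]
b [221.4 140.9] [ 0.4795 -0.1221  0.13  ]
c [362.2 140.9] [ 0.4498 -0.2458  0.13  ]
d [369.9 -17. ] [ 0.5735 -0.2755  0.13  ]
[[291.92328304  65.54673489]]
```

View pics/w3.png

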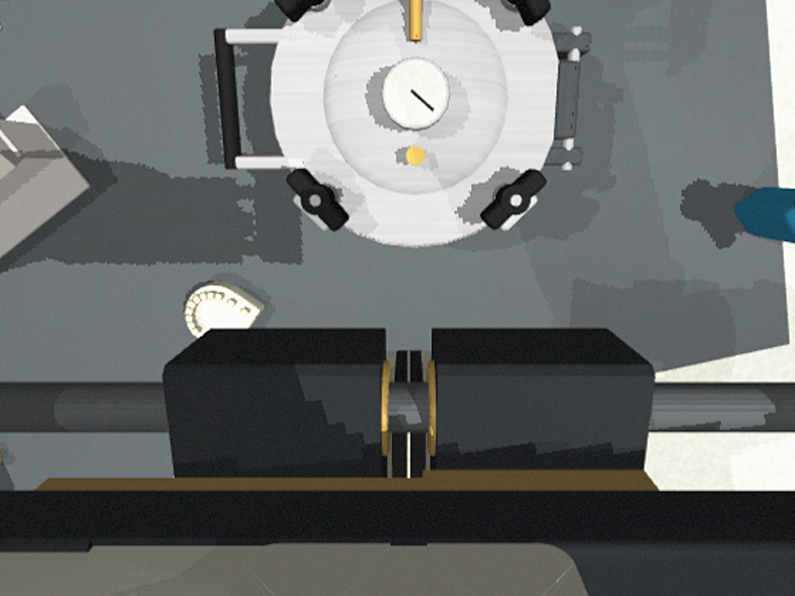

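```bash
cat >> st.py <<'E'
q=.09*np.sqrt(.5); BO=dict(a=(-q,-q),b=(q,-q),c=(q,q),d=(-q,q))
def bolt(n,ang,z):
    "tcp pose over bolt with jaw at pot angle ang (deg)"
    g=np.radians(ang); return pot(*BO[n],z), pose([0,0,-1],hx*np.cos(g)+hy*np.sin(g))
E
python3 - <<'E'
from st import *; from kin import ik
err(*bolt("c",42.5,.165))
for n,s in(("c",42.5),("a",45),("b",132),("d",135)):
    for dd in(0,-75,-143):
        P,M=bolt(n,s+dd,.116); print(n,dd,[x.round(0).tolist() for x in ik(P,M,10,q0=np.array([0,20,-20,0,-60,s-15+dd]))])
E
```

```text
move cm [  2.87  -7.54 -16.16] rotvec deg [ -0.39   0.15 -47.48]
c 0 [[-7.0, 11.0, -28.0, 0.0, -51.0, 36.0]]
c -75 [[-7.0, 11.0, -28.0, -0.0, -51.0, -39.0]]
c -143 [[-7.0, 11.0, -28.0, -0.0, -51.0, -107.0]]
a 0 [[4.0, 21.0, -15.0, -0.0, -55.0, 28.0]]
a -75 [[4.0, 21.0, -15.0, -0.0, -55.0, -47.0]]
a -143 [[4.0, 21.0, -15.0, 0.0, -55.0, -115.0]]
b 0 [[9.0, 10.0, -30.0, -0.0, -50.0, 110.0]]
b -75 [[9.0, 10.0, -30.0, -0.0, -50.0, 35.0]]
b -143 [[9.0, 10.0, -30.0, 0.0, -50.0, -33.0]]
d 0 [[-8.0, 22.0, -13.0, -0.0, -55.0, 130.0]]
d -75 [[-8.0, 22.0, -13.0, -0.0, -55.0, 55.0]]
d -143 [[-8.0, 22.0, -13.0, -0.0, -55.0, -13.0]]
```

Request:
step_arm([
  [[0.14,0.57,-1.51,0,-0.39,0.15,-9.5],[0.14,0.57,-1.51,0,0,0,-9.5],[0.14,0.57,-1.51,0,0,0,-9.5],[0.14,0.58,-1.51,0,0,0,-9.5],[0.14,0.58,-1.5,0,0,0,-9.5],[0.14,0,0,-5.4,0,0,0],[0.14,0,0,-5.4,0,0,0],[0.14,0,0,-5.4,0,0,0],[0.14,0,0,0,0,0,0],[0.14,0,0,0,0,0,0]],
])

```text
clock: 41.85
tool_pos: [0.4512, -0.2463, 0.167]
orientation: [-90.0, 0.0, 119.0]
force: [0.2, -0.5, 1.1]
opening: 0.0499
```

```bash
python3 - <<'E'
from st import *
err(*bolt("c",42.5,.116))
E
```

```text
move cm [-0.15  0.04 -5.1 ] rotvec deg [ 0.01  0.01 -0.04]
```

Request:
step_arm([
  [[0.14,-0.15,0,-1.7,0,0,0],[0.14,0,0,-1.7,0,0,0],[0.14,0,0,-1.6,0,0,0],[0.14,0,0,0,0,0,0],[-1,0,0,0,0,0,0],[-1,0,0,0,0,0,0],[-1,0,0,0,0,0,0],[-1,0,0,0,0,0,0],[-1,0,0,0,0,0,0],[-1,0,0,0,0,0,0],[-1,0,0,0,0,0,0]],
])

```text
clock: 43.22
tool_pos: [0.4489, -0.2459, 0.1157]
orientation: [-90.0, -0.0, 119.0]
force: [2.0, 4.7, 4.8]
opening: 0.0173
```

Request:
step_arm([
  [[-1,0,0,0,0,0,-10],[-1,0,0,0,0,0,-10],[-1,0,0,0,0,0,-10],[-1,0,0,0,0,0,-10],[-1,0,0,0,0,0,-10],[-1,0,0,0,0,0,-10],[-1,0,0,0,0,0,-10],[-1,0,0,0,0,0,-10],[-1,0,0,0,0,0,-10],[-1,0,0,0,0,0,-10],[-1,0,0,0,0,0,-10],[-1,0,0,0,0,0,-10]],
])

```text
clock: 44.72
tool_pos: [0.4496, -0.2462, 0.1158]
orientation: [-90.0, -0.2, -1.3]
force: [5.1, 1.4, 2.9]
opening: 0.0173
```

Request:
step_arm([
  [[-1,0,0,0,0,0,-8],[-1,0,0,0,0,0,-8],[-1,0,0,0,0,0,0],[-1,0,0,0,0,0,0]],
])

```text
clock: 45.22
tool_pos: [0.4495, -0.2463, 0.1158]
orientation: [-90.0, -0.2, -16.8]
force: [5.2, 0.9, 1.0]
opening: 0.0173
```

```bash
python3 - <<'E'
from st import *
err(*bolt("c",42.5-142,.116));print(ctrl.get_obs()["moment"],ctrl.get_obs()["joint_pos"].round(1))
E
```

```text
move cm [0.02 0.05 0.02] rotvec deg [ 0.05  0.21 -6.2 ]
[ 0.41258082 -2.09961131 -0.01584644] [  -6.7   11.2  -28.4    0.   -50.2 -100.1]
```

Request:
step_arm([
  [[-1,0,0,0,0,0,-6],[-1,0,0,0,0,0,0],[-1,0,0,0,0,0,0]],
])

```text
clock: 45.6
tool_pos: [0.4495, -0.2463, 0.1158]
orientation: [-90.0, -0.2, -22.8]
force: [5.6, 1.1, 1.6]
opening: 0.0172
```

```bash
python3 - <<'E'
from st import *
err(*bolt("c",42.5-142,.116));print(ctrl.get_obs()["moment"],ctrl.get_obs()["force"],ctrl.get_obs()["opening"])
E
```

```text
move cm [0.02 0.05 0.02] rotvec deg [ 0.05  0.21 -0.21]
[ 0.28417414 -2.12970044  0.02520014] [5.63764828 1.07566901 1.56441466] 0.01718033576253048
```

Request:
step_arm([
  [[-1,0,0,0,0,0,-5],[-1,0,0,0,0,0,0],[-1,0,0,0,0,0,0]],
])

```text
clock: 45.98
tool_pos: [0.4494, -0.2463, 0.1158]
orientation: [-90.0, -0.2, -27.8]
force: [4.5, 0.4, 2.0]
opening: 0.0176
```

```bash
python3 - <<'E'
from st import *
err(*bolt("c",42.5-142,.116));print(ctrl.get_obs()["moment"],ctrl.get_obs()["force"],ctrl.get_obs()["opening"])
E
```

```text
move cm [0.03 0.05 0.02] rotvec deg [0.05 0.2  4.76]
[ 0.21805859 -2.10921343  0.3446939 ] [4.4802685  0.44876917 1.99973653] 0.017578725791523715
```

Request:
step_arm([
  [[0.14,0,0,0,0,0,0],[0.14,0,0,0,0,0,0],[0.14,0,0,0,0,0,0],[0.14,0,0,2,0,0,0],[0.14,0,0,5,0,0,0],[0.14,2.5,0.3,5,0,0,0],[0.14,4,0.5,4,0,0,0],[0.14,4,0.5,4,0,0,0],[0.14,4.5,0.5,1.5,0,0,0],[0.14,4.5,0.5,0,0,0,0],[0.14,4.5,0.5,0,0,0,0],[0.14,0,0,0,0,0,0]],
])

```text
clock: 47.48
tool_pos: [0.6899, -0.2173, 0.3266]
orientation: [-90.1, 0.2, -28.0]
force: [-0.9, 0.2, -0.3]
opening: 0.0501
```

```bash
python3 - <<'E'
from st import *
t,r=tcp();print(t,ctrl.get_obs()["joint_pos"].round(1))
a=ctrl.snapshot("wrist");c=cam("wrist")
for n in "abcd":
    print(n,proj([pot(*BO[n],.142)],c)[0].round(1))
# pot x direction in image at bolt height
p=proj([pot(0,0,.142),pot(.02,0,.142),pot(0,.02,.142)],c);print(p.round(1).tolist())
cv2.imwrite("pics/w4raw.png",a)
u=np.array([proj([pot(*BO[n],.142)],c)[0] for n in "abcd"])
H,_=cv2.findHomography(np.float32(u),np.float32([[BO[n][0]*2000+200,BO[n][1]*2000+200] for n in "abcd"]))
cv2.imwrite("pics/w4.png",cv2.warpPerspective(a,H,(400,400)))
E
```

```text
[ 0.68990395 -0.21727518  0.32663443] [  -2.1   23.3   17.5   -0.   -84.4 -115.8]
a [308.6  69.1]
b [270.4 -97.3]
c [118.3 -51.3]
d [169.3 107.1]
[[216.8, 11.1], [209.6, -14.8], [194.0, 17.6]]
```

View pics/w4.png

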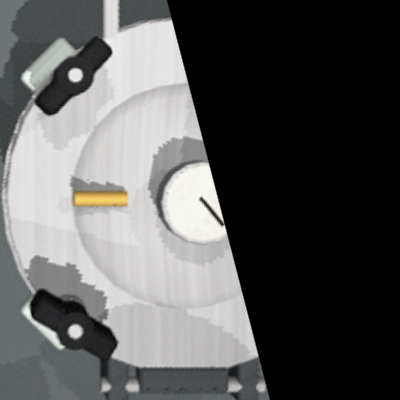

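```bash
cat >> st.py <<'E'
def look(name="wrist"):
    "bar angles (pot frame, deg) of the visible bolts"
    c=cam(name);a=ctrl.snapshot(name)
    u=np.array([proj([pot(*BO[n],.142)],c)[0] for n in "abcd"])
    H,_=cv2.findHomography(np.float32(u),np.float32([[BO[n][0]*2000+200,BO[n][1]*2000+200] for n in "abcd"]))
    w=cv2.warpPerspective(a,H,(400,400),borderValue=(255,0,255)); return w
def angles(w):
    m=((w.max(2)<75)*255).astype(np.uint8)
    for n in "abcd":
        x,y=BO[n][0]*2000+200,BO[n][1]*2000+200
        k=np.zeros_like(m);cv2.circle(k,(int(x),int(y)),50,255,-1)
        nl,lab,stt,cen=cv2.connectedComponentsWithStats(m&k)
        if nl<2: print(n,"none");continue
        j=1+np.argmax(stt[1:,4]);M=cv2.moments((lab==j).astype(np.uint8),True)
        print(n,"area",stt[j,4],"centre off",(cen[j]-[x,y]).round(1),"angle",round(np.degrees(.5*np.arctan2(2*M["mu11"],M["mu20"]-M["mu02"])),1),"elong",round(((M["mu20"]+M["mu02"]+np.hypot(2*M["mu11"],M["mu20"]-M["mu02"]))/(M["mu20"]+M["mu02"]-np.hypot(2*M["mu11"],M["mu20"]-M["mu02"])))**.5,1))
E
python3 - <<'E'
from st import *
angles(cv2.imread("pics/w4.png"))
err(*bolt("a",44,.165))
E
```

```text
a area 2408 centre off [0.4 2. ] angle -47.9 elong 2.9
b area 7845 centre off [-0.3 -0.7] angle 0.0 elong 1.0
c area 7845 centre off [-0.3 -0.3] angle 0.0 elong 1.0
d area 2968 centre off [ 0.6 -2.6] angle 35.2 elong 2.6
move cm [ -8.55   6.58 -16.27] rotvec deg [ 2.0000e-01 -7.0000e-02  1.4847e+02]
```

Request:
step_arm([
  [[0.14,-0.7,0.55,0,0,0,10.5],[0.14,-0.7,0.55,0,0,0,10.5],[0.14,-0.7,0.55,0,0,0,10.5],[0.14,-0.7,0.55,0,0,0,10.5],[0.14,-0.7,0.55,0,0,0,10.5],[0.14,-0.7,0.55,0,0,0,10.5],[0.14,-0.7,0.55,0,0,0,10.5],[0.14,-0.7,0.55,0,0,0,10.5],[0.14,-0.7,0.55,0,0,0,10.5],[0.14,-0.7,0.55,0,0,0,10.5],[0.14,-0.7,0.55,0,0,0,10.5],[0.14,-0.7,0.55,0,0,0,10.5]],
])

```text
clock: 49.02
tool_pos: [0.6028, -0.1522, 0.3309]
orientation: [-90.0, -0.1, 98.3]
force: [-0.1, 0.5, -0.1]
opening: 0.05
```

Request:
step_arm([
  [[0.14,0,0,0,0,0,10.5],[0.14,0,0,-5,0,0,10.5],[0.14,0,0,-5,0,0,0],[0.14,0,0,-5,0,0,0],[0.14,0,0,0,0,0,0],[0.14,0,0,0,0,0,0]],
])

```text
clock: 49.78
tool_pos: [0.605, -0.1525, 0.1828]
orientation: [-90.1, 0.0, 119.0]
force: [0.1, -0.2, 0.6]
opening: 0.05
```

```bash
python3 - <<'E'
from st import *
err(*bolt("a",43,.116)); print(ctrl.get_obs()["joint_pos"].round(1))
E
```

```text
move cm [-0.18  0.07 -6.68] rotvec deg [-0.    0.08  0.49]
[  3.8  17.5  -9.7   0.  -62.7  25.2]
```

Request:
step_arm([
  [[0.14,-0.15,0.05,-2.2,0,0,0.5],[0.14,0,0,-2.2,0,0,0],[0.14,0,0,-2.2,0,0,0],[0.14,0,0,0,0,0,0],[-1,0,0,0,0,0,0],[-1,0,0,0,0,0,0],[-1,0,0,0,0,0,0],[-1,0,0,0,0,0,0],[-1,0,0,0,0,0,0],[-1,0,0,0,0,0,0],[-1,0,0,0,0,0,0]],
])

```text
clock: 51.15
tool_pos: [0.6026, -0.1517, 0.1149]
orientation: [-90.0, -0.1, 119.5]
force: [-2.8, -1.1, 5.1]
opening: 0.0178
```

Request:
step_arm([
  [[-1,0,0,0,0,0,-10],[-1,0,0,0,0,0,-10],[-1,0,0,0,0,0,-10],[-1,0,0,0,0,0,-10],[-1,0,0,0,0,0,-10],[-1,0,0,0,0,0,-10],[-1,0,0,0,0,0,-10],[-1,0,0,0,0,0,-10],[-1,0,0,0,0,0,-10],[-1,0,0,0,0,0,-10],[-1,0,0,0,0,0,-10],[-1,0,0,0,0,0,-10]],
])

```text
clock: 52.65
tool_pos: [0.603, -0.1519, 0.1149]
orientation: [-90.0, -0.1, -0.8]
force: [-1.3, -2.6, 4.1]
opening: 0.0181
```

Request:
step_arm([
  [[-1,0,0,0,0,0,-8],[-1,0,0,0,0,0,-8],[-1,0,0,0,0,0,-5],[-1,0,0,0,0,0,0],[-1,0,0,0,0,0,0]],
])

```text
clock: 53.28
tool_pos: [0.603, -0.152, 0.1149]
orientation: [-90.0, -0.1, -21.4]
force: [-1.6, -3.2, 5.7]
opening: 0.0182
```

```bash
python3 - <<'E'
from st import *
err(*bolt("a",43-142,.116));print(ctrl.get_obs()["moment"],ctrl.get_obs()["joint_pos"].round(1))
E
```

```text
move cm [0.02 0.02 0.11] rotvec deg [ 0.05  0.11 -1.13]
[-1.362998    0.38124689 -0.00494533] [ 3.900e+00  2.070e+01 -1.470e+01  1.000e-01 -5.450e+01 -1.153e+02]
```

Request:
step_arm([
  [[-1,0,0,0,0,0,-5],[-1,0,0,0,0,0,0],[-1,0,0,0,0,0,0]],
])

```text
clock: 53.65
tool_pos: [0.603, -0.152, 0.1149]
orientation: [-90.0, -0.1, -26.3]
force: [-0.8, -4.2, 5.4]
opening: 0.018
```

```bash
python3 - <<'E'
from st import *
err(*bolt("a",43-142,.116));print(ctrl.get_obs()["moment"],ctrl.get_obs()["opening"])
E
```

```text
move cm [0.02 0.02 0.11] rotvec deg [0.06 0.11 3.84]
[-1.42015892  0.37764025  0.29021001] 0.01804987951492365
```

Request:
step_arm([
  [[-1,0,0,0,0,0,-5],[-1,0,0,0,0,0,0],[-1,0,0,0,0,0,0]],
])

```text
clock: 54.02
tool_pos: [0.6036, -0.1524, 0.1149]
orientation: [-90.0, -0.2, -31.3]
force: [0.9, -5.9, 3.0]
opening: 0.0181
```

```bash
python3 - <<'E'
from st import *
err(*bolt("a",43-142,.116));print(ctrl.get_obs()["moment"],ctrl.get_obs()["opening"])
E
```

```text
move cm [-0.04  0.06  0.11] rotvec deg [0.08 0.17 8.84]
[-2.34832129 -0.40524565  0.30393631] 0.018146283648087704
```

Request:
step_arm([
  [[0.14,0,0,0,0,0,0],[0.14,0,0,0,0,0,0],[0.14,0,0,0,0,0,0],[0.14,0,0,2,0,0,0],[0.14,0,0,5,0,0,0],[0.14,0,0,5,0,0,10.4],[0.14,0,0,5,0,0,10.4],[0.14,-1,0,4,0,0,10.4],[0.14,-1.1,-0.2,0,0,0,10.4],[0.14,-1.1,-0.2,0,0,0,10.4],[0.14,-1.1,-0.2,0,0,0,10.4],[0.14,-1.1,-0.2,0,0,0,10.4]],
])

```text
clock: 55.52
tool_pos: [0.5483, -0.1592, 0.3241]
orientation: [-89.9, -0.1, 41.7]
force: [0.2, -0.1, 0.7]
opening: 0.0499
```

Request:
step_arm([
  [[0.14,-1.1,-0.1,0,0,0,10.4],[0.14,-1.1,-0.1,0,0,0,10.4],[0.14,-1.1,-0.2,0,0,0,10.4],[0.14,-1.1,-0.2,0,0,0,10.4],[0.14,-1.1,-0.2,0,0,0,10.4],[0.14,-1.1,-0.2,0,0,0,10.4],[0.14,-1.1,-0.2,0,0,0,10.4],[0.14,-1.1,-0.2,0,0,0,10.4],[0.14,-1.1,-0.2,0,0,0,10.4],[0.14,-1.1,0,0,0,0,10.4],[0.14,-1.1,0,0,0,0,10.4],[0.14,-1.1,0,0,0,0,10.4]],
])

```text
clock: 57.02
tool_pos: [0.4163, -0.1752, 0.3242]
orientation: [-90.0, -0.1, 166.5]
force: [-1.4, 0.3, -0.4]
opening: 0.05
```

Request:
step_arm([
  [[0.14,0,0,0,0,0,0],[0.14,0,0,0,0,0,0]],
])

```text
clock: 57.28
tool_pos: [0.417, -0.1753, 0.3244]
orientation: [-90.0, -0.1, 165.9]
force: [-0.2, 0.6, 0.1]
opening: 0.0502
```

```bash
python3 - <<'E'
from st import *
w=look();angles(w);w2=look("top");
cv2.imwrite("pics/w5.png",np.hstack([w,w2]))
err(*bolt("b",132,.165));print(ctrl.get_obs()["joint_pos"].round(1))
E
```

```text
a area 590 centre off [38.8  1.2] angle -87.4 elong 1.7
b area 2812 centre off [-1.3  4.8] angle 44.6 elong 2.5
c area 2728 centre off [-0.4 -2.9] angle -7.6 elong 2.5
d area 476 centre off [39.  10.2] angle -89.8 elong 2.2
move cm [  6.24   5.33 -15.92] rotvec deg [ 3.000e-02 -8.000e-02  4.255e+01]
[  2.3  -4.1 -16.1  -0.  -78.1  73.7]
```

View pics/w5.png

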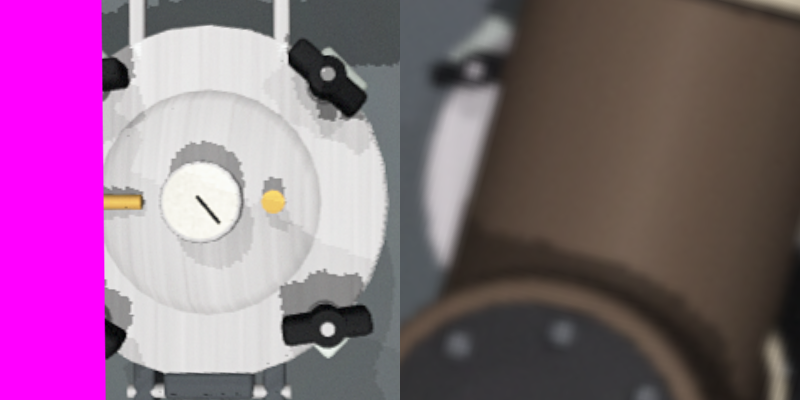

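Request:
step_arm([
  [[0.14,1.25,1.07,0,0,0,8.9],[0.14,1.25,1.07,0,0,0,8.9],[0.14,1.25,1.07,0,0,0,8.9],[0.14,1.25,1.06,0,0,0,8.9],[0.14,1.24,1.06,0,0,0,8.9],[0.14,0,0,-5,0,0,0],[0.14,0,0,-5,0,0,0],[0.14,0,0,-5,0,0,0],[0.14,0,0,0,0,0,0],[0.14,0,0,0,0,0,0]],
])

```text
clock: 58.62
tool_pos: [0.4805, -0.1223, 0.1761]
orientation: [-89.9, -0.0, -149.4]
force: [0.6, 0.1, 0.8]
opening: 0.05
```

```bash
python3 - <<'E'
from st import *
err(*bolt("b",134,.116)); print(ctrl.get_obs()["joint_pos"].round(1))
E
```

```text
move cm [-0.1   0.02 -6.01] rotvec deg [ 0.09  0.04 -0.08]
[ 8.600e+00  5.900e+00 -2.580e+01  1.000e-01 -5.830e+01  1.119e+02]
```

Request:
step_arm([
  [[0.14,-0.1,0,-2,0,0,0],[0.14,0,0,-2,0,0,0],[0.14,0,0,-2,0,0,0],[0.14,0,0,0,0,0,0],[-1,0,0,0,0,0,0],[-1,0,0,0,0,0,0],[-1,0,0,0,0,0,0],[-1,0,0,0,0,0,0],[-1,0,0,0,0,0,0],[-1,0,0,0,0,0,0],[-1,0,0,0,0,0,0]],
])

```text
clock: 60.0
tool_pos: [0.4786, -0.1224, 0.1148]
orientation: [-89.9, -0.0, -149.4]
force: [1.2, -4.7, 5.0]
opening: 0.0181
```

Request:
step_arm([
  [[-1,0,0,0,0,0,-10],[-1,0,0,0,0,0,-10],[-1,0,0,0,0,0,-10],[-1,0,0,0,0,0,-10],[-1,0,0,0,0,0,-10],[-1,0,0,0,0,0,-10],[-1,0,0,0,0,0,-10],[-1,0,0,0,0,0,-10],[-1,0,0,0,0,0,-10],[-1,0,0,0,0,0,-10],[-1,0,0,0,0,0,-10],[-1,0,0,0,0,0,-10]],
])

```text
clock: 61.5
tool_pos: [0.4788, -0.122, 0.1148]
orientation: [-90.1, -0.1, 90.3]
force: [1.4, -1.4, 4.8]
opening: 0.0176
```

Request:
step_arm([
  [[-1,0,0,0,0,0,-8],[-1,0,0,0,0,0,-8],[-1,0,0,0,0,0,-5],[-1,0,0,0,0,0,-5],[-1,0,0,0,0,0,0],[-1,0,0,0,0,0,0]],
])

```text
clock: 62.25
tool_pos: [0.4791, -0.1217, 0.1148]
orientation: [-90.1, -0.1, 64.7]
force: [1.9, 2.4, 5.5]
opening: 0.0176
```

```bash
python3 - <<'E'
from st import *
err(*bolt("b",134-142,.116));print(ctrl.get_obs()["moment"],ctrl.get_obs()["opening"])
E
```

```text
move cm [ 0.04 -0.04  0.12] rotvec deg [-0.11  0.11  3.77]
[ 0.78926984 -1.1030273   0.25431982] 0.017633620196628428
```

Request:
step_arm([
  [[-1,0,0,0,0,0,-4],[-1,0,0,0,0,0,0],[-1,0,0,0,0,0,0]],
])

```text
clock: 62.62
tool_pos: [0.479, -0.1221, 0.1148]
orientation: [-90.1, -0.1, 60.8]
force: [2.9, -0.2, 5.4]
opening: 0.0178
```

```bash
python3 - <<'E'
from st import *
err(*bolt("d",127,.33));print(ctrl.get_obs()["moment"],ctrl.get_obs()["opening"],ctrl.get_obs()["joint_pos"].round(1))
E
```

```text
move cm [  9.46 -15.35  21.52] rotvec deg [-1.6000e-01 -5.0000e-02  1.4273e+02]
[-0.02233911 -1.12379367  0.28867679] 0.01776548806001989 [  8.5   9.6 -30.5  -0.1 -49.7 -37.7]
```

Request:
step_arm([
  [[0.14,0,0,0,0,0,0],[0.14,0,0,0,0,0,0],[0.14,0,0,0,0,0,0],[0.14,0,0,2,0,0,0],[0.14,0,0,5,0,0,0],[0.14,0.7,-1.1,3,0,0,10.3],[0.14,0.7,-1.1,0,0,0,10.3],[0.14,0.7,-1.1,0,0,0,10.3],[0.14,0.7,-1.1,0,0,0,10.3],[0.14,0.7,-1.1,0,0,0,10.3],[0.14,0.7,-1.1,0,0,0,10.3],[0.14,0.7,-1.1,0,0,0,10.3]],
])

```text
clock: 64.12
tool_pos: [0.5268, -0.1995, 0.2138]
orientation: [-89.9, -0.1, 133.0]
force: [-0.0, 0.8, -0.3]
opening: 0.0502
```

Request:
step_arm([
  [[0.14,0.65,-1.1,0,0,0,10.3],[0.14,0.65,-1.1,0,0,0,10.3],[0.14,0.65,-1.1,0,0,0,10.3],[0.14,0.65,-1.1,0,0,0,10.3],[0.14,0.65,-1.1,0,0,0,10.3],[0.14,0.65,-1.1,0,0,0,10.3],[0.14,0.65,-1.1,0,0,0,10.3],[0.14,0,0,0,0,0,0],[0.14,0,0,0,0,0,0]],
])

```text
clock: 65.25
tool_pos: [0.5721, -0.2758, 0.2139]
orientation: [-90.0, -0.1, -155.5]
force: [0.2, 0.0, 0.8]
opening: 0.0498
```

```bash
python3 - <<'E'
from st import *
err(*bolt("d",129,.116)); print(ctrl.get_obs()["joint_pos"].round(1))
E
```

```text
move cm [ 0.14  0.03 -9.79] rotvec deg [ 0.03 -0.11  0.96]
[ -8.1  17.3  -5.7   0.  -67.1 122.7]
```

Request:
step_arm([
  [[0.14,0.14,0,-3,0,0,1],[0.14,0,0,-3,0,0,0],[0.14,0,0,-2,0,0,0],[0.14,0,0,-1.8,0,0,0],[0.14,0,0,0,0,0,0],[-1,0,0,0,0,0,0],[-1,0,0,0,0,0,0],[-1,0,0,0,0,0,0],[-1,0,0,0,0,0,0],[-1,0,0,0,0,0,0],[-1,0,0,0,0,0,0],[-1,0,0,0,0,0,0]],
])

```text
clock: 66.75
tool_pos: [0.5739, -0.2756, 0.1168]
orientation: [-90.0, -0.1, -154.2]
force: [-1.7, 4.8, 5.5]
opening: 0.0169
```

Request:
step_arm([
  [[-1,0,0,0,0,0,-10],[-1,0,0,0,0,0,-10],[-1,0,0,0,0,0,-10],[-1,0,0,0,0,0,-10],[-1,0,0,0,0,0,-10],[-1,0,0,0,0,0,-10],[-1,0,0,0,0,0,-10],[-1,0,0,0,0,0,-10],[-1,0,0,0,0,0,-10],[-1,0,0,0,0,0,-10],[-1,0,0,0,0,0,-10],[-1,0,0,0,0,0,-10]],
])

```text
clock: 68.25
tool_pos: [0.5731, -0.2767, 0.1167]
orientation: [-89.9, -0.0, 85.5]
force: [-4.0, -0.7, 5.3]
opening: 0.0168
```

Request:
step_arm([
  [[-1,0,0,0,0,0,-8],[-1,0,0,0,0,0,-6],[-1,0,0,0,0,0,-5],[-1,0,0,0,0,0,0],[-1,0,0,0,0,0,0]],
])

```text
clock: 68.88
tool_pos: [0.5726, -0.277, 0.1167]
orientation: [-89.9, 0.0, 66.8]
force: [-5.3, -2.1, 4.3]
opening: 0.0169
```

```bash
python3 - <<'E'
from st import *
err(*bolt("d",129-142,.116));print(ctrl.get_obs()["moment"],ctrl.get_obs()["opening"],ctrl.get_obs()["joint_pos"].round(1))
E
```

```text
move cm [ 0.09  0.15 -0.07] rotvec deg [-0.02 -0.13 -3.31]
[-0.61652998  1.91744275  0.37735696] 0.016903821907158743 [ -8.3  22.  -12.5   0.  -55.7 -14.9]
```

Request:
step_arm([
  [[-1,0,0,0,0,0,-3],[-1,0,0,0,0,0,0],[0.14,0,0,0,0,0,0],[0.14,0,0,0,0,0,0],[0.14,0,0,0,0,0,0],[0.14,0,0,2,0,0,0],[0.14,0,0,5,0,0,0],[0.14,0,0,5,0,0,0],[0.14,-2,3,5,0,0,0],[0.14,-2,5,4,0,0,0],[0.14,-2,5,0,0,0,0],[0.14,-2,5,0,0,0,0]],
])

```text
clock: 70.38
tool_pos: [0.4949, -0.0981, 0.3242]
orientation: [-90.0, -0.1, 63.8]
force: [0.6, 1.2, -0.3]
opening: 0.0499
```

Request:
step_arm([
  [[0.14,-2,5,0,0,0,0],[0.14,-1,6,0,0,0,0],[0.14,0,6,0,0,0,0],[0.14,0,6,0,0,0,0],[0.14,0,6,0,0,0,0],[0.14,0,6,0,0,0,0],[0.14,0,0,0,0,0,0],[0.14,0,0,0,0,0,0]],
])

```text
clock: 71.38
tool_pos: [0.4652, 0.2506, 0.3234]
orientation: [-90.0, -0.0, 63.8]
force: [-0.7, -1.2, 0.2]
opening: 0.0501
```

```bash
python3 - <<'E'
from st import *
w=look("top");print("top");angles(w)
w2=look("scene");print("scene");angles(w2)
cv2.imwrite("pics/w6.png",np.hstack([w,w2]))
E
```

```text
top
a area 1023 centre off [26.  -7.6] angle -5.7 elong 1.5
b area 1941 centre off [ 7.7 -8.1] angle 81.2 elong 3.2
c area 1785 centre off [  5.8 -10. ] angle -10.1 elong 3.2
d area 2934 centre off [ 9.  -2.4] angle 87.0 elong 2.3
scene
a area 4239 centre off [ -6.2 -17.8] angle -9.7 elong 1.5
b area 6384 centre off [ 5.3 -5.9] angle 47.9 elong 1.2
c area 7845 centre off [-0.3 -0.3] angle 0.0 elong 1.0
d area 6129 centre off [-7.6  5.1] angle 49.4 elong 1.3
```

Request:
step_arm([
  [[0.14,2.2,-4.3,0,0,0,-8.4],[0.14,2.2,-4.3,0,0,0,-8.4],[0.14,2.2,-4.3,0,0,0,-8.4],[0.14,2.2,-4.3,0,0,0,-8.4],[0.14,2.2,-4.3,0,0,0,-8.4],[0.14,2.2,-4.3,0,0,0,-8.4],[0.14,2.2,-4.3,0,0,0,-8.4],[0.14,2.2,-4.3,0,0,0,-8.4],[0.14,2.2,-4.3,0,0,0,-8.4],[0.14,2.2,-4.3,0,0,0,-8.4],[0.14,1.0,-3.8,0,0,0,-8.4],[0.14,0,0,0,0,0,0]],
])

```text
clock: 72.97
tool_pos: [0.6946, -0.2217, 0.3227]
orientation: [-90.0, -0.0, -29.0]
force: [-0.5, -0.6, 0.0]
opening: 0.0498
```

```bash
python3 - <<'E'
from st import *
angles(look())
c=cam("scene");b=ctrl.snapshot("scene")
# bar of closed lid expected place and stand hole check vs start picture
a0=cv2.resize(cv2.imread("pics/scene0.png"),(560,420)); d=cv2.absdiff(a0,b).max(2)
print("stand region diff",d[245:290,300:385].mean(),"empty bench ref",d[300:330,420:430].mean())
E
```

```text
a area 2397 centre off [-2.5  2.8] angle -9.4 elong 2.9
b none
c none
d area 2582 centre off [-2.4 -2.8] angle 80.2 elong 3.0
stand region diff 13.755555555555556 empty bench ref 6.79
```

```bash
python3 -c "
from plant import ctrl
print(ctrl.get_obs()['force']); print(ctrl.close_job())"
```

```text
[-0.42909023  0.40383746 -0.34455017]
the job is handed in; nothing more can be done
None
```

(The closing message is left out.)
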